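Sort a sampling carrier by weight: samples to the thermostat, empties to the crate

ROBOT

A 7-joint arm with a two-finger parallel gripper is mounted at the origin on the work surface. World frame = base frame: x ahead of the robot, y to its left, z up, the work surface at z = 0. Lengths are in m, angles in rad, forces in N, time in s.
With the tool pointing down it reaches from about 0.4 to 0.85 m from the base axis. Payload 10.4 kg.
Tool frame: the origin (TCP) lies midway between the tips of the shut fingers; the grasp point (between the pads) lies 19 mm behind it; z points along the fingers, y is the direction in which the jaws open and shut (so a half turn about z gives the same grasp; the last joint's range is limited). The gripper opens to 87 mm and grips with 3 to 60 N. Pads are 19 mm wide; open, the fingers measure 117 mm over their backs; the gripper's body (75 mm by 190 mm) begins 51 mm behind the grasp point.
Start: joints at [-1.16, 0.332, -0.065, 1.46, 0.022, 1.35, -0.088], TCP at [0.263, 0.567, 0.223] pointing down, gripper open.
Joint ranges: [-2.6, 2.6], [-0.5, 2.12], [-1.47, 1.34], [0.16, 2.42], [-1.27, 4.41], [0.06, 2.06], [-2.6, 2.6]. Speed limits (rad/s): [2.22, 2.22, 2.79, 2.79, 3.14, 3.14, 3.14].

INTERFACE

Orientations are given as a unit quaternion [x, y, z, w].
In Python, from bench import r gives the robot as it stands.
- The arm moves only by the tool step_arm, never from a script. Its argument "increments" is a list of rows, each a list of 2 entries, a list of its own where there are three numbers: the shift along the tool's x, y, z in m, then the turn, a rotation vector about the tool's x, y, z in rad. A call has 1 to 5 rows; each row is the pose to reach, as a shift and turn from the pose measured when the call began, along the tool's axes at that moment; what a row does not reach only later rows make up. A row lasts 1/10 s, in which the tool goes at most 50 mm and 8.59 degrees, less where a joint would pass 70% of its speed; a pose out of reach is approached as far as the arm can. A call with a gripper value outside its range is refused whole. "hand" is the closure, from -1 (fully open) to 1 (shut), so that 0 is half open, set as the call begins (left out, the last holds). The fingers move at their own pace and stop on an object; "grip_force" is the grip in N (left out, the last holds). Time passes only in rows, so rows that repeat a pose let the fingers close. It gives the time, the measured TCP pose, the force and the opening at its end, in the units of the state.
- r.read_state(): the state, without advancing time (a new reading comes with each control period).
- r.camera(name): name is "scene" or "side" or "wrist"; returns a dict with "pixels" (480x640x3 uint8, blue, green, red), "camera_matrix" (3x3 intrinsics, pixels), "extrinsics" (4x4, takes a point from camera to world coordinates). Camera axes: x right, y up, looking along -z (the intrinsics and any distortion apply to the point x, -y, -z); pixel columns grow to the right and rows downward; lengths in m; the calibration is good to about 2 mm. A picture is of the moment at which its call begins. There is no depth.
- r.close_job(): hands the job in, once; it reports no verdict.
The state is a dict: "time": time; "joint_positions": joint angles; "joint_vel": joint speeds; "joint_torque": joint torques, N m; "ee_pos": TCP position; "eef_rot": TCP orientation; "ft_force": force on the tool from outside, world axes, zero at the start; "torque": the same for the moment, N m; "width": finger opening in m.
Only numpy, scipy, OpenCV 4.12 (cv2) and the standard library are available. Lean on these libraries where they do the work, as an engineer would, in place of code of your own. Each camera call takes 0.05 s, during which the arm holds its last target.

TASK

The carrier is back from the sampling round with filled and unused sample bottles that look alike. Draw the thermostat cabinet's carriage right out, pull every bottle up out of its spring clip and feel by its weight, keeping it upright, whether it is filled: stand the filled ones in the carriage's pockets and the empty ones in the cells of the yellow crate, one to a place. Then push the carriage gently fully home until you feel it stop, and leave the glassware and jars standing round the work undisturbed.

Things in the scene. Friction and masses are not known exactly. Their poses are not given: they have to be found in the camera images.
- bottle_a: opaque white sample bottle, 130 mm tall, body 52 mm across, clip groove 45 mm across at 32 to 36 mm height; fixed blue cap 36 mm across from 100 to 130 mm height, to grip from above. Origin: centre of the underside, z up. All look alike: filled 0.28 to 0.38 kg, empty 0.07 to 0.09 kg. Starts snapped in a clip of the carrier; may be absent (4 or 5 of six are there)
- bottle_b: opaque white sample bottle, 130 mm tall, body 52 mm across, clip groove 45 mm across at 32 to 36 mm height; fixed blue cap 36 mm across from 100 to 130 mm height, to grip from above. Origin: centre of the underside, z up. All look alike: filled 0.28 to 0.38 kg, empty 0.07 to 0.09 kg. Starts snapped in a clip of the carrier; may be absent (4 or 5 of six are there)
- bottle_c: opaque white sample bottle, 130 mm tall, body 52 mm across, clip groove 45 mm across at 32 to 36 mm height; fixed blue cap 36 mm across from 100 to 130 mm height, to grip from above. Origin: centre of the underside, z up. All look alike: filled 0.28 to 0.38 kg, empty 0.07 to 0.09 kg. Starts snapped in a clip of the carrier; may be absent (4 or 5 of six are there)
- bottle_d: opaque white sample bottle, 130 mm tall, body 52 mm across, clip groove 45 mm across at 32 to 36 mm height; fixed blue cap 36 mm across from 100 to 130 mm height, to grip from above. Origin: centre of the underside, z up. All look alike: filled 0.28 to 0.38 kg, empty 0.07 to 0.09 kg. Starts snapped in a clip of the carrier; may be absent (4 or 5 of six are there)
- bottle_e: opaque white sample bottle, 130 mm tall, body 52 mm across, clip groove 45 mm across at 32 to 36 mm height; fixed blue cap 36 mm across from 100 to 130 mm height, to grip from above. Origin: centre of the underside, z up. All look alike: filled 0.28 to 0.38 kg, empty 0.07 to 0.09 kg. Starts snapped in a clip of the carrier; may be absent (4 or 5 of six are there)
- bottle_f: opaque white sample bottle, 130 mm tall, body 52 mm across, clip groove 45 mm across at 32 to 36 mm height; fixed blue cap 36 mm across from 100 to 130 mm height, to grip from above. Origin: centre of the underside, z up. All look alike: filled 0.28 to 0.38 kg, empty 0.07 to 0.09 kg. Starts snapped in a clip of the carrier; may be absent (4 or 5 of six are there)
- carrier: fixed tray, 200 mm (its x) by 290 mm (its y), 26 mm rim, origin: centre of the underside. On its floor, 12 mm up, six sprung clips centred at x = -45, 45 and y = -90, 0, 90 mm. A clip's two jaws (along x, 50 mm tall) hold the bottle's groove; a straight upward pull of about 8 to 13 N (bottle weight included) slips it out, and risen 60 mm it is free
- crate: loose yellow open crate for empties, 154 x 154 mm, 75 mm high, 0.7 kg, 4 mm walls and floor, cross walls of full height that make four cells about 71 mm square. Origin: centre of the underside, axes along its walls
- cell_0 (a point): centre of the floor of crate cell 0 (at -37.5, -37.5 mm in the crate's x, y; 4 mm above its underside)
- cell_1 (a point): centre of the floor of crate cell 1 (at -37.5, +37.5 mm in the crate's x, y; 4 mm above its underside)
- cell_2 (a point): centre of the floor of crate cell 2 (at +37.5, -37.5 mm in the crate's x, y; 4 mm above its underside)
- cell_3 (a point): centre of the floor of crate cell 3 (at +37.5, +37.5 mm in the crate's x, y; 4 mm above its underside)
- cabinet: fixed grey thermostat cabinet, 260 mm deep (its x), 340 mm wide (its y), 250 mm high, metal top plate. Origin: centre of the lower edge of its front; its x axis points into the cabinet. The mouth in its front is 296 mm wide and 184 mm high
- carriage (a joint): slide of the carriage (m), growing along the cabinet's x: 0 = right out at the front stop, 0.14 = fully home at the rear stop; starts at 0.06 to 0.14, needs about 3 N, stays where left. An aluminium sled with three square pockets in a row along the cabinet's y (84 mm pitch, 62 mm inside, walls 24 mm above the pocket floor)
- pocket_0 (a point): centre of the floor of carriage pocket 0 (18 mm above the table; moves with the carriage; clear of the cabinet by 95 mm when the carriage is right out)
- pocket_1 (a point): centre of the floor of carriage pocket 1 (18 mm above the table; moves with the carriage; clear of the cabinet by 95 mm when the carriage is right out)
- pocket_2 (a point): centre of the floor of carriage pocket 2 (18 mm above the table; moves with the carriage; clear of the cabinet by 95 mm when the carriage is right out)
- carriage_grip (a point): middle of the black carriage handle's crossbar, 74 mm above the table: a round bar 12 mm thick along the cabinet's y, 76 mm between its two posts, 145 mm in front of the pocket row. Pinch it from above across the cabinet's x, to pull or push
- beaker: bystander: clear glass beaker, 68 mm across, 90 mm high, origin under its centre
- dropper: bystander: orange dropper bottle, 62 mm across, 128 mm high, origin under its centre
- reagent: bystander: amber jar, 64 mm across, 130 mm high, origin under its centre

How it is judged:
By the outcome, as a careful person would: the job done as asked, in the order asked, and still so for the second after the job is handed in, with the robot touching nothing.
Of bottle_a, bottle_b, bottle_c, bottle_d, bottle_e, bottle_f only 4 to 5 are there at a start; the rules pass over those that are not, and their reading is None.
At some moment in a run one of crate may be knocked a few centimetres aside while the robot is not near it.
It also fails if it takes over 210 s, if anything falls off the work surface, if the arm or the gripper's body presses on something with over 40 N, if the wrist force passes 120 N, or if a joint passes its speed limit or range.

## Working session

There is one attempt and no reset: what is moved stays moved. The work goes in short steps, Python scripts to look and compute and a tool call to move; the robot and the scene stay as the last step left them, time stands still between calls to the robot, and variables do not carry over. Pictures are saved under pics/ and viewed, and the job is handed in when it is done.

Besides the shell and the picture viewer there is one more tool, called after ">>>" by a JSON object that holds its "api" and its "payload". step_arm: Moves the arm, as the interface text tells. Its arguments: {"type":"object","properties":{"increments":{"type":"array"},"hand":{"type":"number"},"grip_force":{"type":"number"}},"required":["increments"]}

```bash
ls; mkdir -p pics; python3 - <<'E'
from bench import r
import cv2
s=r.read_state()
for k,v in s.items(): print(k,v)
for n in ["scene","side","wrist"]:
    c=r.camera(n); cv2.imwrite(f"pics/{n}0.png",c["pixels"]); print(n,c["camera_matrix"],c["extrinsics"], [k for k in c])
E
```

```text
pics
time 0.0
joint_positions [-1.15960184  0.33284548 -0.0647244   1.46096679  0.02159192  1.34987811
 -0.0885138 ]
joint_vel [ 8.46952932e-05  8.05963856e-04  7.13651882e-04 -2.57658770e-03
 -2.25324201e-04  1.69547480e-03  1.18826376e-04]
joint_torque [-3.97748345e-04 -6.23258328e+01  2.45315186e-02 -3.89899850e+01
 -6.13351353e-02  3.97376704e-02  1.51847739e-04]
ee_pos [0.26252285 0.56675971 0.22175831]
eef_rot [ 2.15186382e-01  9.76572747e-01 -6.89742675e-04 -1.26345533e-04]
ft_force [ 0.58251723 -0.1711045   0.05062415]
torque [ 0.03915428  0.0223856  -0.03389632]
width 0.0867499136227107
scene [[547.66618222   0.         309.1920252 ]
 [  0.         547.66618222 235.9545115 ]
 [  0.           0.           1.        ]] [[-0.27206801 -0.69647525  0.66400393  1.47879773]
 [ 0.96227552 -0.19848906  0.18608576  0.20741995]
 [ 0.00219339  0.68958271  0.72420361  1.0932529 ]
 [ 0.          0.          0.          1.        ]] ['pixels', 'camera_matrix', 'extrinsics']
side [[441.83631003   0.         318.48031039]
 [  0.         441.83631003 241.54991078]
 [  0.           0.           1.        ]] [[-0.98254053  0.14273639 -0.11933328  0.44711176]
 [-0.18561295 -0.70816689  0.68121031  0.57041215]
 [ 0.01272562  0.69146654  0.72229639  0.72397613]
 [ 0.          0.          0.          1.        ]] ['pixels', 'camera_matrix', 'extrinsics']
wrist [[345.76215378   0.         320.47571234]
 [  0.         345.76215378 234.94649845]
 [  0.           0.           1.        ]] [[ 0.41990062 -0.87238861 -0.25024303  0.19386572]
 [ 0.90756792  0.40301896  0.11788212  0.599074  ]
 [-0.00198633 -0.27661132  0.96097983  0.38356647]
 [ 0.          0.          0.          1.        ]] ['pixels', 'camera_matrix', 'extrinsics']
```

View pics/scene0.png

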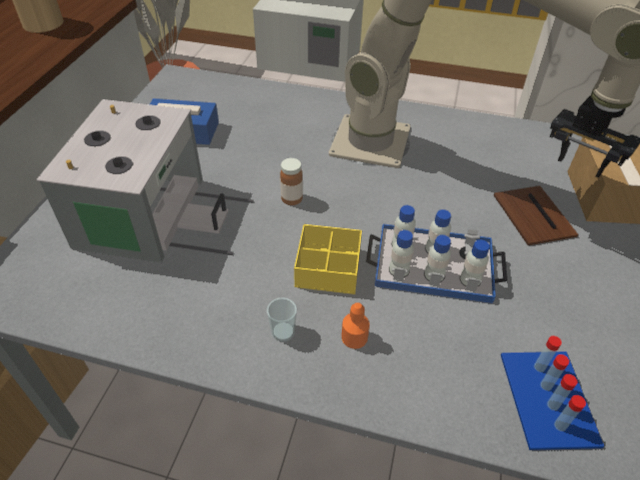

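View pics/side0.png

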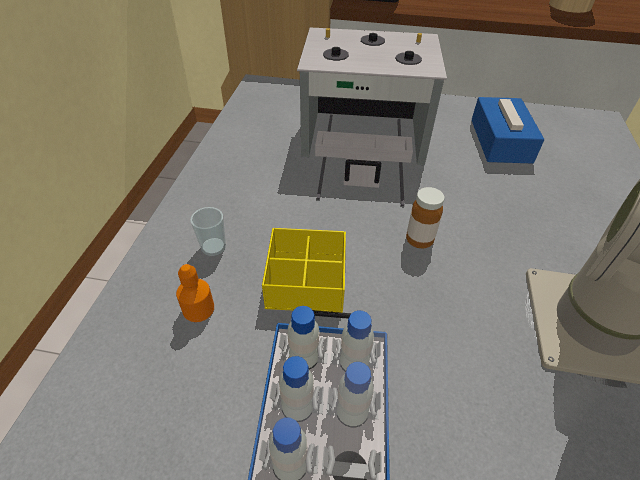

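View pics/wrist0.png

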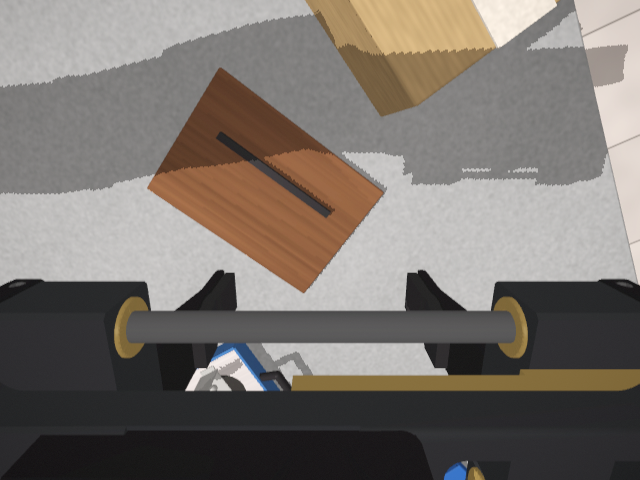

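```bash
cat > h.py <<'E'
import numpy as np, cv2
def rays(c,px):
    K=c["camera_matrix"];E=c["extrinsics"]
    px=np.atleast_2d(np.asarray(px,float))
    p=cv2.undistortPoints(px.reshape(-1,1,2),K,np.zeros(5)).reshape(-1,2)
    d=np.c_[p[:,0],-p[:,1],-np.ones(len(p))]@E[:3,:3].T
    return E[:3,3],d/np.linalg.norm(d,axis=1)[:,None]
def plane(c,px,z):
    o,d=rays(c,px); return o+d*((z-o[2])/d[:,2])[:,None]
def tri(c1,p1,c2,p2):
    o1,d1=rays(c1,p1);o2,d2=rays(c2,p2);d1=d1[0];d2=d2[0]
    A=np.c_[d1,-d2];t=np.linalg.lstsq(A,o2-o1,rcond=None)[0]
    a=o1+t[0]*d1;b=o2+t[1]*d2
    return (a+b)/2,np.linalg.norm(a-b)
def proj(c,P):
    P=np.atleast_2d(P);E=c["extrinsics"];q=(P-E[:3,3])@E[:3,:3]
    K=c["camera_matrix"]
    return np.c_[K[0,0]*q[:,0]/-q[:,2]+K[0,2],K[1,1]*-q[:,1]/-q[:,2]+K[1,2]]
def blobs(img,lo,hi,amin=80):
    m=cv2.inRange(cv2.cvtColor(img,cv2.COLOR_BGR2HSV),lo,hi)
    n,l,st,ce=cv2.connectedComponentsWithStats(m)
    return [(ce[i],st[i]) for i in range(1,n) if st[i][4]>=amin],m
E
python3 - <<'E'
from bench import r
from h import *
S=r.camera("scene");D=r.camera("side")
bs,ms=blobs(S["pixels"],(100,110,50),(125,255,255),60)
bd,md=blobs(D["pixels"],(100,110,50),(125,255,255),60)
for n,b in (("S",bs),("D",bd)):
    for ce,st in b: print(n,ce.round(1),st)
for ce,st in bs:
    for cd,sd in bd:
        P,e=tri(S,ce,D,cd)
        if e<0.006 and 0.05<P[2]<0.16: print(ce.round(),cd.round(),P.round(4),round(e,4))
for n,c in(("s",S),("d",D)):
    im=c["pixels"]
for nm,c,(x0,y0,x1,y1) in (("sA",S,(40,90,280,270)),("sB",S,(260,200,520,360)),("dA",D,(260,20,460,220)),("dB",D,(160,170,460,370))):
    cr=c["pixels"][y0:y1,x0:x1]; k=min(800/cr.shape[1],600/cr.shape[0]); cv2.imwrite(f"pics/{nm}.png",cv2.resize(cr,None,fx=k,fy=k,interpolation=cv2.INTER_CUBIC)); print(nm,k)
E
```

```text
S [195.9 117.4] [150  99  66  45 737]
S [406.5 213.3] [400 205  14  17 198]
S [442.3 217.8] [435 210  16  17 210]
S [404.2 238.6] [397 230  15  18 220]
S [441.7 243.6] [434 235  16  18 230]
S [451.6 277.2] [ 375  237  120   66 1174]
S [546.6 406.1] [ 501  352  103   98 5122]
D [505.7 132.4] [ 472   97   72   66 3231]
D [302.7 319.5] [291 306  24  28 551]
D [358.5 323.8] [347 311  24  28 524]
D [265.3 393.6] [248 323  41 157 517]
D [330.5 329.6] [319 326  24   8 132]
D [386.4 414.3] [374 331  16 149 310]
D [295.3 371.6] [283 356  26  32 661]
D [358.1 372.8] [346 362  25  23 434]
D [285.6 433.5] [273 418  28  35 698]
[196. 117.] [506. 132.] [ 0.1321 -0.5525  0.0697] 0.0036
[406. 213.] [359. 324.] [0.4499 0.1745 0.1287] 0.0011
[404. 239.] [303. 320.] [0.5385 0.1829 0.1276] 0.0007
[442. 244.] [295. 372.] [0.5301 0.2725 0.1274] 0.0003
sA 3.3333333333333335
sB 3.076923076923077
dA 3.0
dB 2.6666666666666665
```

View pics/sA.png

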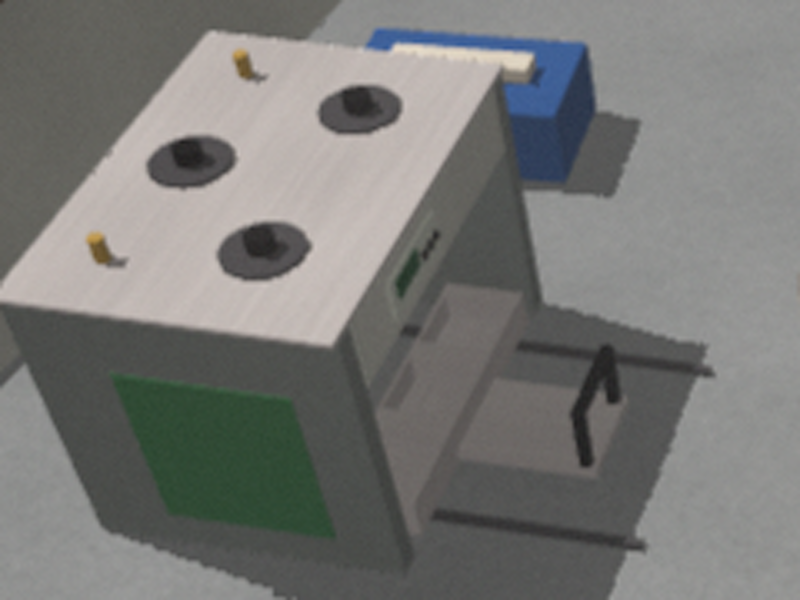

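View pics/sB.png

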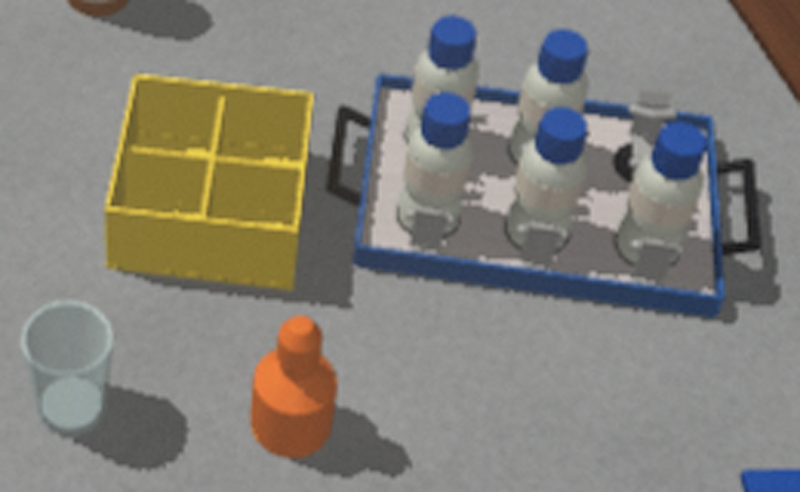

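View pics/dA.png

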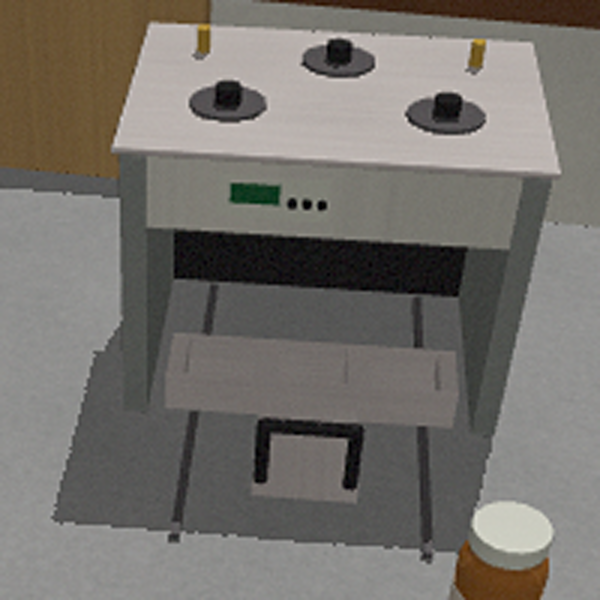

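View pics/dB.png

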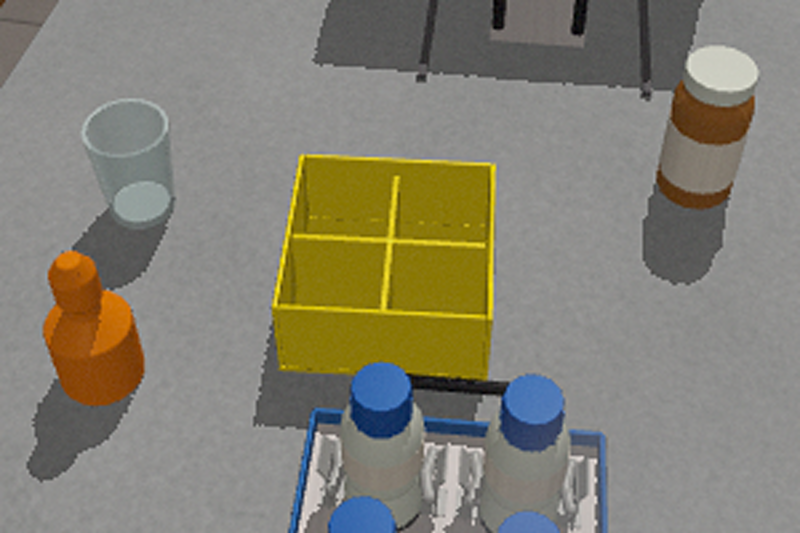

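```bash
python3 - <<'E'
from bench import r
from h import *
import itertools
S=r.camera("scene");D=r.camera("side")
def pr(n,a,b):
    P,e=tri(S,a,D,b); print(n,P.round(4),round(e,4)); return P
f=lambda x,y:(40+x/3.3333,90+y/3.3333)
g=lambda x,y:(260+x/3,20+y/3)
pr("bar y- lo x",f(605,350),g(360,430));pr("bar",f(577,413),g(262,425))
pr("ctop",f(503,72),g(558,173));pr("ctop",f(332,346),g(115,150))
pr("rail",f(710,371),g(427,557));pr("rail",f(643,546),g(175,538))
f=lambda x,y:(260+x/3.0769,200+y/3.0769)
g=lambda x,y:(160+x/2.6667,170+y/2.6667)
for a,b in (((137,76),(495,164)),((313,94),(491,318)),((299,228),(275,309)),((108,210),(302,157)),((213,156),(389,241))): pr("crate",f(*a),g(*b))
P=[pr("cap",a,b)for a,b in (((406.5,213.3),(358.5,323.8)),((404.2,238.6),(302.7,319.5)),((441.7,243.6),(295.3,371.6)),((442.3,217.8),(358.1,374.5)),((481,248),(285.6,433.5)))]
# others
pr("beaker",f(67,340),g(127,127));pr("dropper tip",f(300,332),g(73,268));
pr("reagent lid",(291,164),(430,197))
print(plane(S,[f(69,405),f(290,425),(291,198)],0),plane(D,[g(142,202),g(97,380),(423,240)],0))
E
```

```text
bar y- lo x [ 0.4565 -0.3328  0.0727] 0.0042
bar [ 0.5356 -0.324   0.0738] 0.0011
ctop [ 0.3348 -0.4509  0.2467] 0.0083
ctop [ 0.6782 -0.4239  0.2458] 0.0028
rail [ 0.3872 -0.2702  0.0018] 0.0021
rail [ 0.5946 -0.2529  0.0006] 0.0032
crate [ 0.5054 -0.0795  0.0736] 0.005
crate [0.4862 0.0698 0.0737] 0.0038
crate [0.6342 0.0906 0.0742] 0.0017
crate [ 0.6551 -0.0598  0.0721] 0.0033
crate [0.5711 0.0054 0.065 ] 0.0013
cap [0.45   0.1746 0.1288] 0.0013
cap [0.5385 0.1829 0.1277] 0.0009
cap [0.5302 0.2725 0.1274] 0.0004
cap [0.4406 0.2624 0.1291] 0.0045
cap [0.5229 0.3631 0.1318] 0.0017
beaker [ 0.7935 -0.0497  0.0869] 0.005
dropper tip [0.7632 0.1162 0.1174] 0.0029
reagent lid [ 0.342  -0.1642  0.1277] 0.0008
[[ 0.79414751 -0.04939182  0.        ]
 [ 0.7653379   0.11781575  0.        ]
 [ 0.34231961 -0.16719536  0.        ]] [[ 0.79528737 -0.05303832  0.        ]
 [ 0.76543249  0.12383509  0.        ]
 [ 0.3334008  -0.16441276  0.        ]]
```

```bash
cat > plan.py <<'E'
import sys,numpy as np
from scipy.spatial.transform import Rotation as R, Slerp
from bench import r
# usage: plan x y z yaw_of_tool_y_deg
def plan(x,y,z,yaw):
    s=r.read_state();R0=R.from_quat(s["eef_rot"]);p=np.array(s["ee_pos"])
    a=np.radians(yaw);ty=np.array([np.cos(a),np.sin(a),0]);tz=np.array([0,0,-1.]);tx=np.cross(ty,tz)
    Rt=R.from_matrix(np.c_[tx,ty,tz])
    d=R0.inv().apply(np.array([x,y,z])-p);w=(R0.inv()*Rt).as_rotvec()
    n=max(np.linalg.norm(d)/.05,np.degrees(np.linalg.norm(w))/8.59)
    yw=np.degrees(np.arctan2(*R0.as_matrix()[[1,0],1]))
    print("t",round(s["time"],2),"p",p.round(4),"yaw",yw.round(2),"tilt",np.degrees(np.arccos(-R0.as_matrix()[2,2])).round(2),"F",np.round(s["ft_force"],2),"w",round(s["width"],4),"q",np.round(s["joint_positions"],2))
    print("shift",d.round(4),"turn",w.round(4),"rows",n.round(2))
if __name__=="__main__": plan(*map(float,sys.argv[1:]))
E
python3 plan.py 0.5 0.25 0.26 -10
```

```text
t 0.35 p [0.2627 0.567  0.2224] yaw 65.14 tilt 0.02 F [0.32 0.08 0.35] w 0.087 q [-1.16  0.33 -0.06  1.46  0.02  1.35 -0.09]
shift [-0.3486 -0.1879 -0.0376] turn [-2.0000e-04  2.0000e-04  1.3115e+00] rows 8.75
```

>>> {"api": "step_arm", "payload": {"increments": [[[-0.035,-0.02,-0.01],[0,0,0.14]],[[-0.075,-0.04,-0.02],[0,0,0.28]],[[-0.115,-0.06,-0.03],[0,0,0.42]],[[-0.155,-0.085,-0.038],[0,0,0.56]],[[-0.195,-0.105,-0.038],[0,0,0.7]]], "hand": -0.4}}

```text
time: 0.85
ee_pos: [0.3967, 0.3883, 0.2619]
eef_rot: [0.54, 0.842, 0.001, 0.0]
ft_force: [0.4, 0.7, -0.4]
width: 0.0625
```

```bash
python3 plan.py 0.5 0.2 0.26 -30
```

```text
t 0.85 p [0.3967 0.3883 0.2619] yaw 24.7 tilt 0.12 F [ 0.39  0.69 -0.38] w 0.0625 q [-0.97  0.15  0.13  1.6  -0.02  1.39 -0.41]
shift [-0.2143  0.0152  0.0018] turn [ 0.0012 -0.0018  0.9546] rows 6.37
```

>>> {"api": "step_arm", "payload": {"increments": [[[-0.04,0.003,0],[0,0,0.15]],[[-0.08,0.006,0],[0,0,0.3]],[[-0.12,0.009,0],[0,0,0.45]],[[-0.165,0.012,0],[0,0,0.6]],[[-0.21,0.015,0],[0,0,0.75]]]}}

```text
time: 1.35
ee_pos: [0.4985, 0.2022, 0.262]
eef_rot: [0.81, 0.586, 0.001, -0.0]
ft_force: [1.0, -0.2, 0.4]
width: 0.0608
```

```bash
python3 plan.py 0.5 -0.05 0.26 -60
```

```text
t 1.35 p [0.4985 0.2022 0.262 ] yaw -18.26 tilt 0.15 F [ 1.04 -0.17  0.43] w 0.0608 q [-0.78  0.11  0.34  1.65 -0.04  1.38 -0.75]
shift [-0.2391  0.0804  0.0014] turn [-1.000e-04 -2.700e-03  7.285e-01] rows 5.04
```

>>> {"api": "step_arm", "payload": {"increments": [[[-0.045,0.015,0],[0,0,0.145]],[[-0.09,0.03,0],[0,0,0.29]],[[-0.14,0.045,0],[0,0,0.44]],[[-0.19,0.062,0],[0,0,0.58]],[[-0.239,0.08,0],[0,0,0.73]]]}}

```text
time: 1.85
ee_pos: [0.499, -0.0445, 0.2617]
eef_rot: [0.967, 0.255, 0.001, -0.001]
ft_force: [0.6, -0.1, -0.1]
width: 0.0609
```

```bash
python3 plan.py 0.496 -0.25 0.24 -85.3; python3 - <<'E'
from bench import r
import cv2
cv2.imwrite("pics/w1.png",r.camera("wrist")["pixels"])
E
```

```text
t 1.85 p [ 0.499  -0.0445  0.2617] yaw -60.41 tilt 0.21 F [ 0.6  -0.06 -0.12] w 0.0609 q [-0.55  0.02  0.57  1.75 -0.01  1.38 -1.04]
shift [-0.1041  0.1772  0.0212] turn [-0.002  -0.003   0.4344] rows 4.13
```

View pics/w1.png

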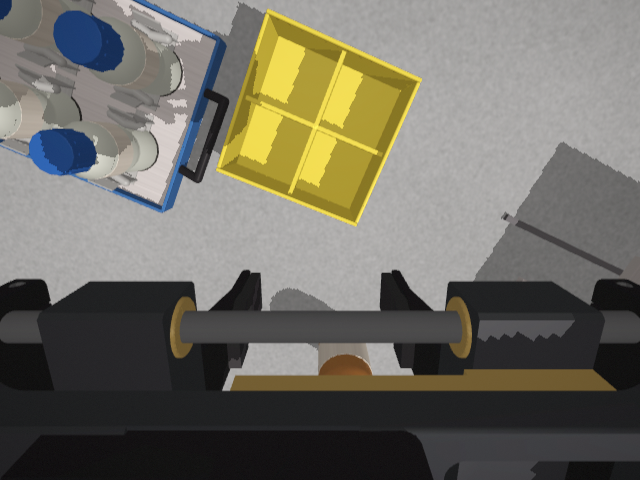

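>>> {"api": "step_arm", "payload": {"increments": [[[-0.025,0.045,0.005],[0,0,0.11]],[[-0.052,0.09,0.01],[0,0,0.22]],[[-0.078,0.133,0.015],[0,0,0.33]],[[-0.104,0.177,0.02],[0,0,0.434]]]}}

```text
time: 2.3
ee_pos: [0.4919, -0.2434, 0.2441]
eef_rot: [1.0, 0.029, 0.002, -0.0]
ft_force: [1.3, -0.2, -0.3]
width: 0.0605
```

```bash
python3 plan.py 0.496 -0.328 0.13 -85.3; python3 - <<'E'
from bench import r
import cv2
c=r.camera("wrist");cv2.imwrite("pics/w2.png",c["pixels"])
c=r.camera("side");cv2.imwrite("pics/d2.png",c["pixels"])
E
```

```text
t 2.3 p [ 0.4919 -0.2434  0.2441] yaw -86.62 tilt 0.26 F [ 1.26 -0.17 -0.26] w 0.0605 q [-0.31  0.17  0.78  1.67 -0.12  1.35 -1.02]
shift [-0.0014  0.0847  0.1141] turn [ 0.0001 -0.0045 -0.0231] rows 2.84
```

View pics/w2.png

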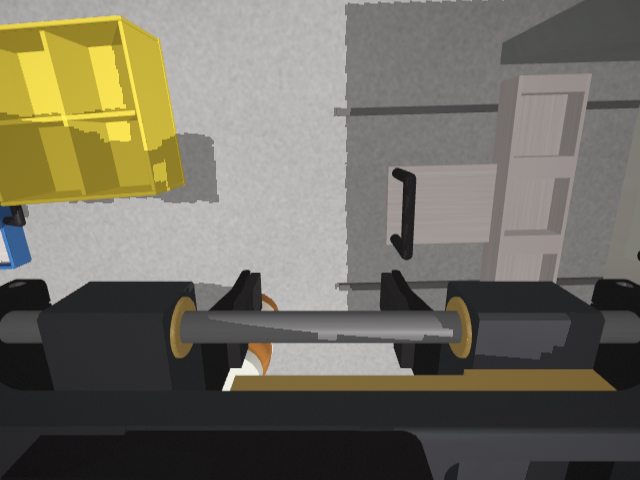

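View pics/d2.png

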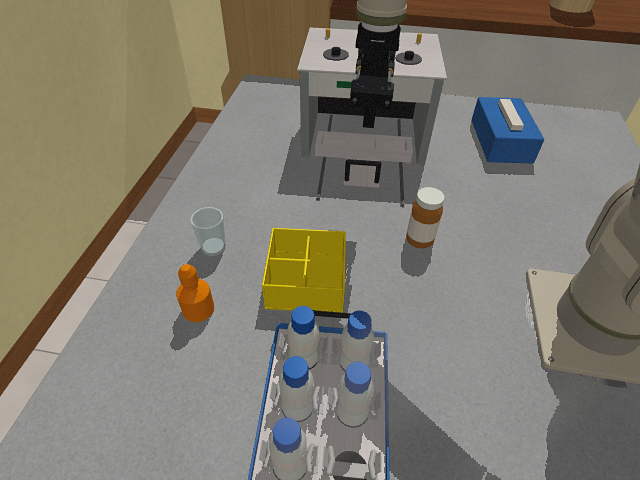

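```bash
python3 - <<'E'
from bench import r
from h import *
c=r.camera("wrist")
im=c["pixels"][150:280,360:480];
m=(im.max(2)<45).astype(np.uint8)
n,l,st,ce=cv2.connectedComponentsWithStats(m)
i=1+np.argmax(st[1:,4]);print(st[i]+[360,150,0,0,0])
ys,xs=np.where(l==i)
for y in range(ys.min(),ys.max()+1,8): print(y+150,xs[ys==y].min()+360,xs[ys==y].max()+360)
print(plane(c,[(408,180),(409,248),(409,214)],0.074))
E
```

```text
[ 386  165   24   91 1219]
165 390 393
173 389 409
181 398 409
189 397 408
197 397 408
205 397 408
213 397 407
221 397 407
229 396 407
237 386 407
245 391 406
253 397 405
[[ 0.52904787 -0.33111007  0.074     ]
 [ 0.46112423 -0.34029828  0.074     ]
 [ 0.49605166 -0.33606746  0.074     ]]
```

>>> {"api": "step_arm", "payload": {"increments": [[[0,0.04,0.04],[0,0,-0.02]],[[-0.001,0.086,0.085],[0,0,-0.025]],[[-0.001,0.086,0.13],[0,-0.004,-0.025]],[[-0.001,0.086,0.17],[0,-0.004,-0.025]],[[-0.001,0.086,0.187],[0,-0.004,-0.025]]]}}

```text
time: 2.95
ee_pos: [0.4934, -0.3293, 0.052]
eef_rot: [0.999, 0.041, -0.003, -0.001]
ft_force: [-0.1, 0.3, 0.7]
width: 0.061
```

```bash
python3 plan.py 0.496 -0.330 0.055 -85.3
```

```text
t 2.95 p [ 0.4934 -0.3293  0.052 ] yaw -85.29 tilt 0.4 F [-0.14  0.26  0.7 ] w 0.061 q [-0.06  0.51  0.72  1.76 -0.38  1.03 -0.69]
shift [ 0.0025  0.0009 -0.003 ] turn [-0.0017  0.0068  0.0002] rows 0.08
```

Close on the bar.

>>> {"api": "step_arm", "payload": {"increments": [[[0,0,-0.002],[0,0.005,0]],[[0,0,-0.002],[0,0.005,0]],[[0,0,-0.002],[0,0.005,0]],[[0,0,-0.002],[0,0.005,0]],[[0,0,-0.002],[0,0.005,0]]], "hand": 1, "grip_force": 20}}

```text
time: 3.45
ee_pos: [0.4942, -0.3294, 0.0553]
eef_rot: [0.999, 0.041, 0.0, -0.001]
ft_force: [-0.1, -0.3, -0.1]
width: 0.029
```

```bash
python3 plan.py 0.485 -0.199 0.055 -85.3
```

```text
t 3.45 p [ 0.4942 -0.3294  0.0553] yaw -85.26 tilt 0.06 F [-0.1  -0.29 -0.15] w 0.029 q [-0.06  0.5   0.73  1.76 -0.38  1.03 -0.68]
shift [ 0.0016 -0.1307  0.0004] turn [-0.0011 -0.0002  0.0006] rows 2.61
```

>>> {"api": "step_arm", "payload": {"increments": [[[0,0,0],[0,0,0]],[[0,0,0],[0,0,0]],[[0,0,0],[0,0,0]],[[0,0,0],[0,0,0]]]}}

```text
time: 3.85
ee_pos: [0.4945, -0.3295, 0.0557]
eef_rot: [0.999, 0.041, 0.0, -0.0]
ft_force: [-0.6, 0.7, 4.5]
width: 0.0114
```

>>> {"api": "step_arm", "payload": {"increments": [[[0,-0.02,0],[0,0,0]],[[0,-0.04,0],[0,0,0]],[[0,-0.06,0],[0,0,0]],[[0,-0.08,0],[0,0,0]],[[0,-0.1,0],[0,0,0]]]}}

```text
time: 4.35
ee_pos: [0.486, -0.2307, 0.0558]
eef_rot: [0.999, 0.041, 0.001, 0.001]
ft_force: [1.4, -5.4, -0.8]
width: 0.0115
```

>>> {"api": "step_arm", "payload": {"increments": [[[0,-0.008,0],[0,0,0]],[[0,-0.015,0],[0,0,0]],[[0,-0.02,0],[0,0,0]],[[0,-0.025,0],[0,0,0]],[[0,-0.03,0],[0,0,0]]]}}

```text
time: 4.85
ee_pos: [0.4834, -0.201, 0.0558]
eef_rot: [0.999, 0.04, 0.001, 0.001]
ft_force: [-0.2, -3.8, 0.4]
width: 0.0111
```

>>> {"api": "step_arm", "payload": {"increments": [[[0,-0.003,0],[0,0,0]],[[0,-0.006,0],[0,0,0]],[[0,-0.009,0],[0,0,0]]]}}

```text
time: 5.15
ee_pos: [0.4832, -0.199, 0.0561]
eef_rot: [0.999, 0.038, 0.002, 0.006]
ft_force: [11.3, -39.1, -24.9]
width: 0.0114
```

>>> {"api": "step_arm", "payload": {"increments": [[[0,0.001,0],[0,0,0]],[[0,0.001,0],[0,0,0]]]}}

```text
time: 5.35
ee_pos: [0.4834, -0.2002, 0.0559]
eef_rot: [0.999, 0.038, 0.003, 0.006]
ft_force: [2.6, -2.3, -3.5]
width: 0.0116
```

>>> {"api": "step_arm", "payload": {"increments": [[[0,0,0],[0,0,0]],[[0,0,0],[0,0,0]],[[0,0,0],[0,0,0]],[[0,0,0],[0,0,0]]], "hand": -0.4}}

```text
time: 5.75
ee_pos: [0.4833, -0.1998, 0.0559]
eef_rot: [0.999, 0.038, 0.002, 0.006]
ft_force: [0.1, -1.0, -0.0]
width: 0.0354
```

```bash
python3 plan.py 0.484 -0.2 0.26 -85.3
```

```text
t 5.75 p [ 0.4833 -0.1998  0.0559] yaw -85.62 tilt 0.75 F [ 0.1  -0.96 -0.  ] w 0.0354 q [-0.35  0.33  0.75  1.95 -0.26  0.95 -0.97]
shift [ 0.0016  0.0028 -0.204 ] turn [ 0.0124 -0.0044 -0.0055] rows 4.08
```

>>> {"api": "step_arm", "payload": {"increments": [[[0,0,0],[0.012,-0.004,0]],[[0,0,-0.04],[0.012,-0.004,0]],[[0,0.001,-0.09],[0.012,-0.004,0]],[[0,0.001,-0.14],[0.012,-0.004,0]],[[0,0.001,-0.19],[0.012,-0.004,0]]]}}

```text
time: 6.25
ee_pos: [0.4818, -0.1987, 0.2481]
eef_rot: [0.999, 0.038, 0.0, -0.0]
ft_force: [0.9, 1.2, -0.0]
width: 0.0601
```

```bash
python3 plan.py 0.484 0.0 0.27 -40; python3 - <<'E'
from bench import r
import cv2
for n in("scene","side","wrist"):
  c=r.camera(n);cv2.imwrite(f"pics/{n}3.png",c["pixels"])
E
```

```text
t 6.25 p [ 0.4818 -0.1987  0.2481] yaw -85.65 tilt 0.03 F [ 0.87  1.15 -0.04] w 0.0601 q [-0.46  0.09  0.82  1.73 -0.07  1.35 -1.12]
shift [ 0.0173 -0.1979 -0.0219] turn [-3.000e-04 -4.000e-04 -7.967e-01] rows 5.31
```

View pics/scene3.png

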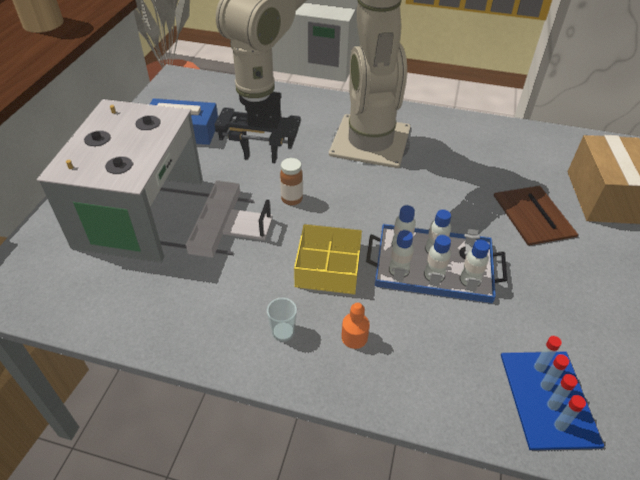

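View pics/wrist3.png

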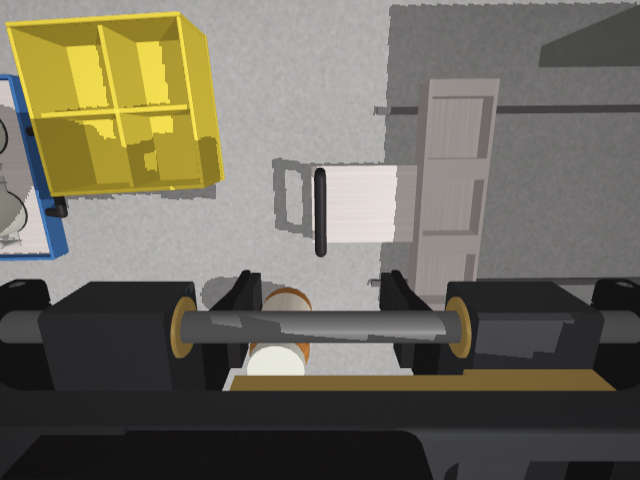

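View pics/side3.png

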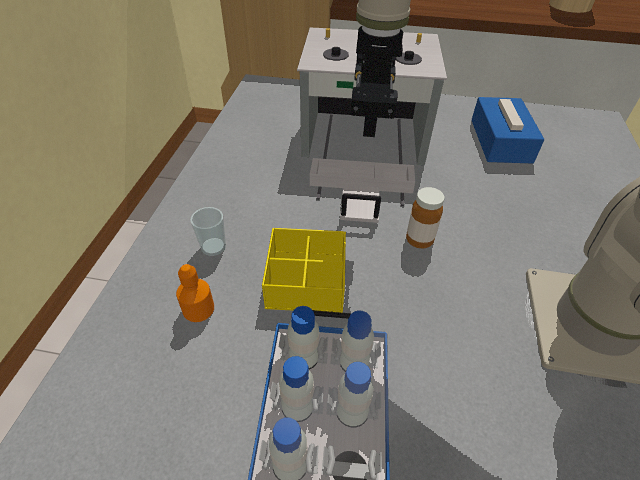

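```bash
python3 - <<'E'
from bench import r
from h import *
W=r.camera("wrist");S=r.camera("scene");D=r.camera("side")
np.save("W.npy",W,allow_pickle=True)
u=np.array([.9966,.082,0]);P=[np.array([.497,-.344,.042])+k*.084*u for k in(-1,0,1)]
n=np.array([.082,-.9966,0])
for nm,c,box in(("pw",W,(360,60,520,320)),("ps",S,(170,160,300,270)),("pd",D,(290,140,440,240))):
    im=c["pixels"].copy();x0,y0,x1,y1=box
    k=min(800/(x1-x0),600/(y1-y0)); im=cv2.resize(im[y0:y1,x0:x1],None,fx=k,fy=k,interpolation=cv2.INTER_CUBIC)
    for p in P:
        q=np.array([p+a*u*.031+b*n*.031 for a,b in((-1,-1),(1,-1),(1,1),(-1,1))])
        cv2.polylines(im,[((proj(c,q)-[x0,y0]+.5)*k).astype(int)],True,(0,0,255),1)
    cv2.imwrite(f"pics/{nm}.png",im)
E
```

```text
(no output)
```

View pics/pw.png

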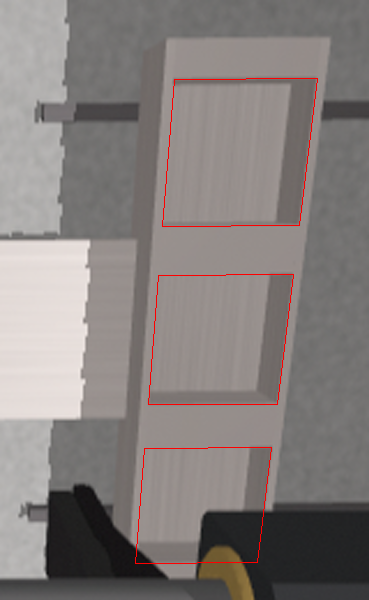

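View pics/ps.png

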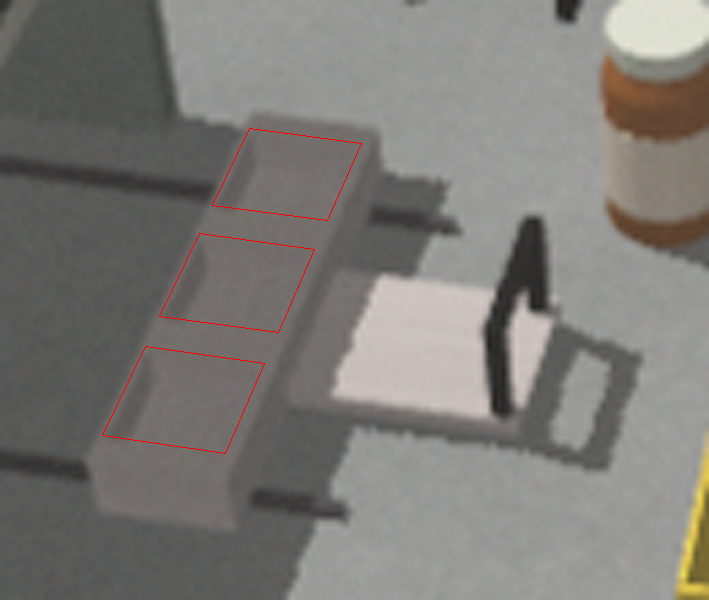

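View pics/pd.png

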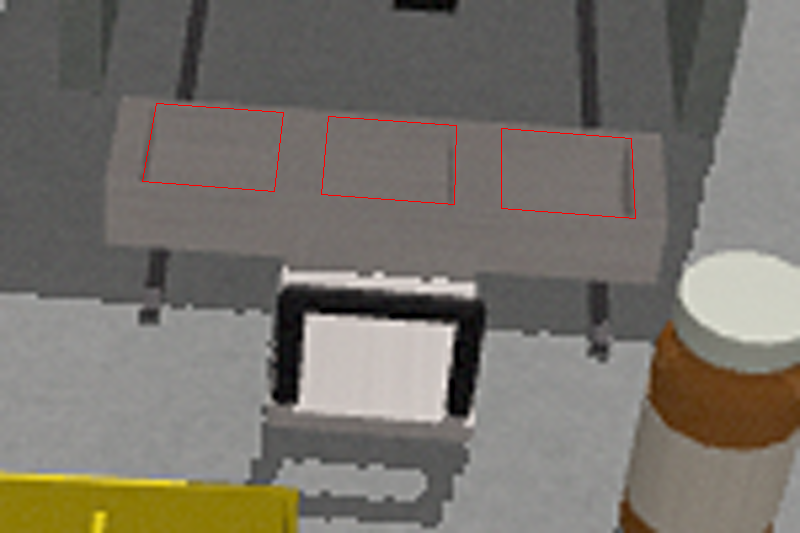

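```bash
python3 - <<'E'
from bench import r
from h import *
from scipy.spatial.transform import Rotation as R
S=r.camera("scene");D=r.camera("side")
for a,b in (((239.1,184.0),(414.3,165.3)),((214.6,248),(309.9,178.4))):
    print("sled",tri(S,a,D,b))
def capc(c,guess,rad=22):
    bl,m=blobs(c["pixels"],(100,110,50),(125,255,255),5)
    mm=np.zeros_like(m);x,y=map(int,guess);cv2.circle(mm,(x,y),rad,255,-1);return m&mm
caps=[];loc=[]
pairs=[((406.5,213.3),(358.5,323.8)),((404.2,238.6),(302.7,319.5)),((442.3,217.8),(358.1,374.5)),((441.7,243.6),(295.3,371.6)),((481,248),(285.6,433.5))]
L=np.array([(-45,-90),(45,-90),(-45,0),(45,0),(45,90)])/1000
P=np.array([tri(S,a,D,b)[0] for a,b in pairs])
# rigid fit
def fit(L,P):
    l=L-L.mean(0);p=P-P.mean(0);a=np.arctan2((l[:,0]*p[:,1]-l[:,1]*p[:,0]).sum(),(l*p).sum())
    Rm=np.array([[np.cos(a),-np.sin(a)],[np.sin(a),np.cos(a)]]);return a,P.mean(0)-Rm@L.mean(0),Rm
a,t,Rm=fit(L,P[:,:2]);print(a,t);G=L@Rm.T+t
print(G.round(4),(P[:,:2]-G).round(4),P[:,2].round(4))
for nm,c,box in(("cs",S,(380,190,510,300)),("cd",D,(250,290,400,480))):
    x0,y0,x1,y1=box;k=min(800/(x1-x0),600/(y1-y0));im=cv2.resize(c["pixels"][y0:y1,x0:x1],None,fx=k,fy=k,interpolation=cv2.INTER_CUBIC)
    for g in G:
        th=np.linspace(0,6.28,40)
        for z in(.142,.112):
            q=np.c_[g[0]+.018*np.cos(th),g[1]+.018*np.sin(th),0*th+z]
            cv2.polylines(im,[((proj(c,q)-[x0,y0]+.5)*k).astype(int)],True,(0,0,255),1)
    cv2.imwrite(f"pics/{nm}.png",im)
E
python3 plan.py .45 .174 .27 5
```

```text
sled (array([ 0.38227762, -0.31472029,  0.07492877]), np.float64(0.03573252849267498))
sled (array([ 0.62149144, -0.2879069 ,  0.03788652]), np.float64(0.0022593396430877167))
0.09569894301063538 [0.48575764 0.26814483]
[[0.4496 0.1743]
 [0.5392 0.1829]
 [0.441  0.2638]
 [0.5306 0.2724]
 [0.522  0.362 ]] [[ 0.0005  0.0003]
 [-0.0006  0.0001]
 [-0.0004 -0.0015]
 [-0.0004  0.    ]
 [ 0.0009  0.0011]] [0.1288 0.1277 0.1291 0.1274 0.1318]
t 6.65 p [ 0.4817 -0.1983  0.2446] yaw -85.62 tilt 0.12 F [ 0.12 -0.05  0.02] w 0.0608 q [-0.46  0.09  0.82  1.74 -0.07  1.35 -1.12]
shift [-0.0032 -0.3736 -0.0253] turn [-1.8000e-03  1.5000e-03 -1.5816e+00] rows 10.55
```

View pics/cs.png

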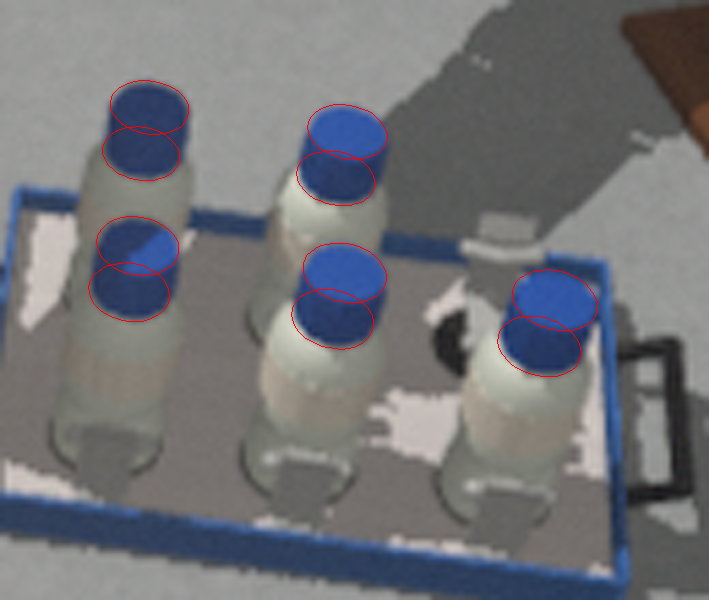

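View pics/cd.png

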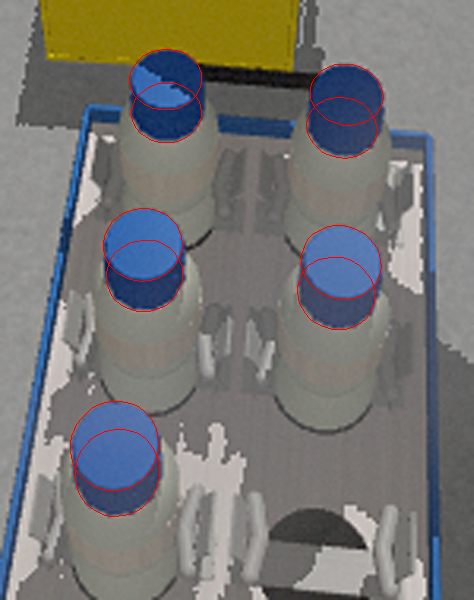

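>>> {"api": "step_arm", "payload": {"increments": [[[0,-0.034,-0.01],[0,0,-0.145]],[[0,-0.068,-0.02],[0,0,-0.29]],[[0,-0.102,-0.025],[0,0,-0.435]],[[0,-0.136,-0.025],[0,0,-0.58]],[[0,-0.17,-0.025],[0,0,-0.725]]]}}

```text
time: 7.15
ee_pos: [0.4681, -0.0275, 0.2689]
eef_rot: [0.92, 0.393, -0.002, -0.001]
ft_force: [0.4, 0.6, 0.1]
width: 0.0612
```

```bash
python3 plan.py .4496 .1743 .25 5.5
```

```text
t 7.15 p [ 0.4681 -0.0275  0.2689] yaw -43.74 tilt 0.2 F [0.43 0.55 0.07] w 0.0612 q [-0.67 -0.08  0.61  1.81  0.05  1.4  -0.84]
shift [ 0.1331 -0.1528  0.0189] turn [-0.0032  0.0014 -0.8594] rows 5.73
```

>>> {"api": "step_arm", "payload": {"increments": [[[0.023,-0.027,0.0],[0,0,-0.145]],[[0.046,-0.053,0.005],[0,0,-0.29]],[[0.07,-0.08,0.01],[0,0,-0.435]],[[0.1,-0.115,0.015],[0,0,-0.58]],[[0.133,-0.153,0.019],[0,0,-0.725]]]}}

```text
time: 7.65
ee_pos: [0.4487, 0.1747, 0.2487]
eef_rot: [0.719, 0.695, -0.002, -0.001]
ft_force: [1.4, -0.3, 0.8]
width: 0.0608
```

```bash
python3 plan.py .4496 .1743 .11 5.5
```

```text
t 7.65 p [0.4487 0.1747 0.2487] yaw -1.95 tilt 0.29 F [ 1.44 -0.31  0.79] w 0.0608 q [-0.89 -0.02  0.42  1.8   0.01  1.36 -0.5 ]
shift [-0.0002  0.0016  0.1387] turn [-0.005   0.0009 -0.1301] rows 2.77
```

>>> {"api": "step_arm", "payload": {"increments": [[[0,0,0.04],[-0.005,0,-0.13]],[[0,0.001,0.08],[-0.005,0,-0.13]],[[0,0.001,0.115],[-0.005,0,-0.13]],[[0,0.001,0.136],[-0.005,0,-0.13]],[[0,0.001,0.138],[-0.005,0,-0.13]]]}}

```text
time: 8.15
ee_pos: [0.4468, 0.1732, 0.1073]
eef_rot: [0.672, 0.74, -0.004, -0.0]
ft_force: [0.3, -0.3, 0.3]
width: 0.0607
```

```bash
python3 plan.py .4496 .1743 .11 5.5;  python3 - <<'E'
from bench import r
import cv2
c=r.camera("scene");cv2.imwrite(f"pics/g.png",cv2.resize(c["pixels"][120:320,340:540],None,fx=3,fy=3))
E
```

```text
t 8.15 p [0.4468 0.1732 0.1073] yaw 5.48 tilt 0.42 F [ 0.29 -0.28  0.33] w 0.0607 q [-0.87  0.12  0.43  1.99 -0.05  1.05 -0.32]
shift [ 0.0008  0.0029 -0.0027] turn [-0.006   0.0043 -0.0003] rows 0.08
```

View pics/g.png

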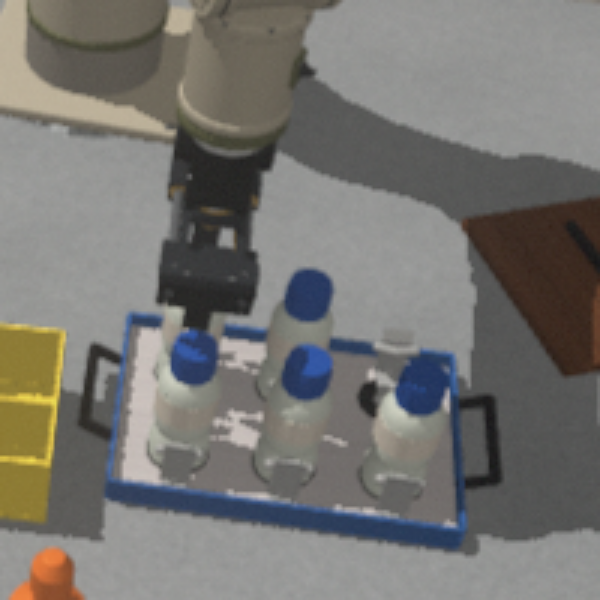

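>>> {"api": "step_arm", "payload": {"increments": [[[0.001,0.003,-0.003],[-0.006,0.004,0]],[[0.001,0.003,-0.003],[-0.006,0.004,0]],[[0.001,0.003,-0.003],[-0.006,0.004,0]],[[0.001,0.003,-0.003],[-0.006,0.004,0]],[[0.001,0.003,-0.003],[-0.006,0.004,0]]], "hand": 1, "grip_force": 40}}

```text
time: 8.7
ee_pos: [0.4509, 0.1752, 0.1125]
eef_rot: [0.672, 0.74, 0.001, 0.0]
ft_force: [-1.6, 0.5, 5.0]
width: 0.0352
```

>>> {"api": "step_arm", "payload": {"increments": [[[0,0,0],[0,0,0]],[[0,0,0],[0,0,0]]]}}

```text
time: 8.9
ee_pos: [0.4508, 0.1752, 0.1126]
eef_rot: [0.672, 0.74, 0.002, 0.0]
ft_force: [-0.8, 0.1, 2.1]
width: 0.0353
```

Gripped (35 mm). Pull up slowly.

>>> {"api": "step_arm", "payload": {"increments": [[[0,0,-0.01],[0,0,0]],[[0,0,-0.025],[0,0,0]],[[0,0,-0.04],[0,0,0]],[[0,0,-0.055],[0,0,0]],[[0,0,-0.07],[0,0,0]]]}}

```text
time: 9.4
ee_pos: [0.4507, 0.175, 0.1838]
eef_rot: [0.673, 0.74, 0.002, 0.0]
ft_force: [0.4, 1.1, -0.4]
width: 0.0351
```

>>> {"api": "step_arm", "payload": {"increments": [[[0,0,-0.035],[0,0,0]],[[0,0,-0.07],[0,0,0]],[[0,0,-0.085],[0,0,0]],[[0,0,-0.085],[0,0,0]],[[0,0,-0.085],[0,0,0]]]}}

```text
time: 9.9
ee_pos: [0.4503, 0.1747, 0.2686]
eef_rot: [0.673, 0.74, 0.002, 0.0]
ft_force: [-0.1, 0.5, -1.8]
width: 0.0351
```

```bash
cat > look.py <<'E'
import sys
from bench import r
from h import *
F=[]
S=r.camera("scene");F.append(r.read_state()["ft_force"]);D=r.camera("side");F.append(r.read_state()["ft_force"])
tag=sys.argv[1]
cv2.imwrite(f"pics/{tag}_s.png",S["pixels"]);cv2.imwrite(f"pics/{tag}_d.png",D["pixels"])
for i in range(int(sys.argv[2]) if len(sys.argv)>2 else 0): r.camera("wrist");F.append(r.read_state()["ft_force"])
print("F mean",np.mean(F,0).round(2),"std",np.std(F,0).round(2))
# crate
def corners(c):
    m=cv2.inRange(cv2.cvtColor(c["pixels"],cv2.COLOR_BGR2HSV),(22,130,60),(34,255,255))
    return m
m1,m2=corners(S),corners(D)
for n,c,m in(("S",S,m1),("D",D,m2)):
    n_,l,st,ce=cv2.connectedComponentsWithStats(m);i=1+np.argmax(st[1:,4]);print(n,st[i],ce[i].round(1))
E
python3 look.py a 4;python3 plan.py .4496 .1743 .25 5.5
```

```text
F mean [-0.12  0.2  -0.22] std [0.33 0.58 0.76]
S [ 294  225   68   69 3863] [327.6 258.6]
D [ 262  228   84   85 5720] [303.  273.5]
t 10.2 p [0.4502 0.1746 0.2681] yaw 5.47 tilt 0.12 F [-0.2  -0.19  0.8 ] w 0.0353 q [-0.89 -0.03  0.42  1.77  0.01  1.39 -0.38]
shift [-0.0003 -0.0007  0.0181] turn [ 0.002  -0.0008 -0.0005] rows 0.36
```

View pics/a_s.png

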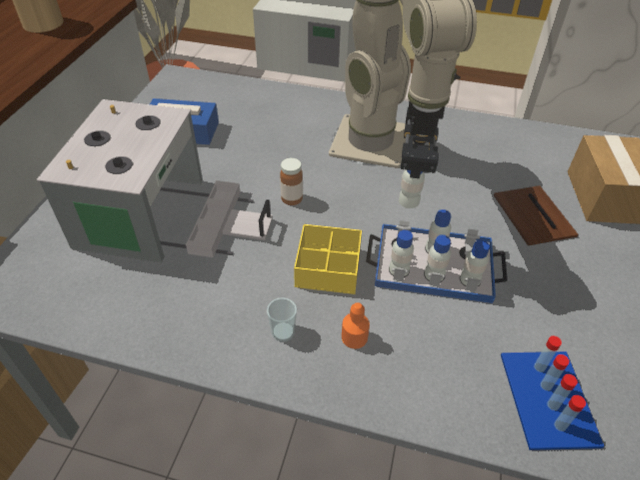

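View pics/a_d.png

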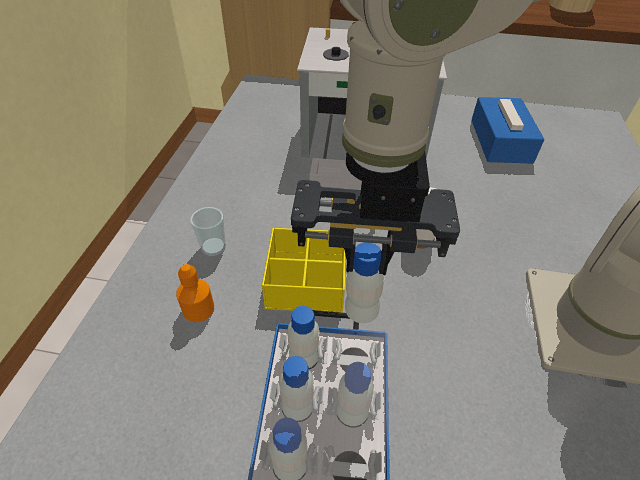

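```bash
cat > weigh.py <<'E'
from bench import r
import numpy as np
F=[]
for i in range(16): r.camera("wrist");F.append(r.read_state()["ft_force"])
print("Fz",np.mean(F,0).round(2),"se",(np.std(F,0)/4).round(2), "w",r.read_state()["width"])
E
python3 weigh.py; python3 plan.py .53 -.036 .26 7.5; python3 - <<'E'
from h import *
c=np.array([.5702,.0053]);a=.135;Rm=np.array([[np.cos(a),-np.sin(a)],[np.sin(a),np.cos(a)]])
for i,l in enumerate([(-.0375,-.0375),(-.0375,.0375),(.0375,-.0375),(.0375,.0375)]):print(i,c+Rm@l)
E
```

```text
Fz [ 0.09 -0.16 -0.71] se [0.13 0.06 0.1 ] w 0.03518495522083376
t 11.0 p [0.4505 0.1748 0.2688] yaw 5.47 tilt 0.2 F [ 0.4  -0.43 -0.49] w 0.0352 q [-0.89 -0.03  0.42  1.77  0.01  1.39 -0.38]
shift [-0.2175  0.059   0.0087] turn [ 0.0032 -0.0015 -0.0353] rows 4.51
0 [ 0.53808834 -0.03690594]
1 [0.52799406 0.03741166]
2 [ 0.61240594 -0.02681166]
3 [0.60231166 0.04750594]
```

```bash
cat > crate.py <<'E'
import sys
from bench import r
from h import *
def draw(tag,x,y,a):
    S=r.camera("scene");D=r.camera("side")
    Rm=np.array([[np.cos(a),-np.sin(a)],[np.sin(a),np.cos(a)]])
    outs=[]
    for c in(S,D):
        h=.077
        L=np.array([(-h,-h),(h,-h),(h,h),(-h,h)])
        q=np.c_[L@Rm.T+[x,y],np.full(4,.075)]; pts=proj(c,q); q0=q.copy();q0[:,2]=0;p0=proj(c,q0)
        x0,y0=np.minimum(pts.min(0),p0.min(0)).astype(int)-12;x1,y1=np.maximum(pts.max(0),p0.max(0)).astype(int)+12
        k=400/(x1-x0);im=cv2.resize(c["pixels"][y0:y1,x0:x1],None,fx=k,fy=k,interpolation=cv2.INTER_CUBIC)
        for p in(pts,p0): cv2.polylines(im,[((p-[x0,y0]+.5)*k).astype(int)],True,(0,0,255),1)
        for s in((( -h,0),(h,0)),((0,-h),(0,h))):
            q=np.c_[np.array(s)@Rm.T+[x,y],[.075]*2];cv2.polylines(im,[((proj(c,q)-[x0,y0]+.5)*k).astype(int)],True,(0,0,255),1)
        outs.append(cv2.copyMakeBorder(im,0,max(0,480-im.shape[0]),0,0,cv2.BORDER_CONSTANT)[:480])
    cv2.imwrite(f"pics/{tag}.png",np.hstack(outs))
draw(sys.argv[1],*map(float,sys.argv[2:]))
E
python3 crate.py cr1 .5702 .0053 .135
```

```text
(no output)
```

View pics/cr1.png

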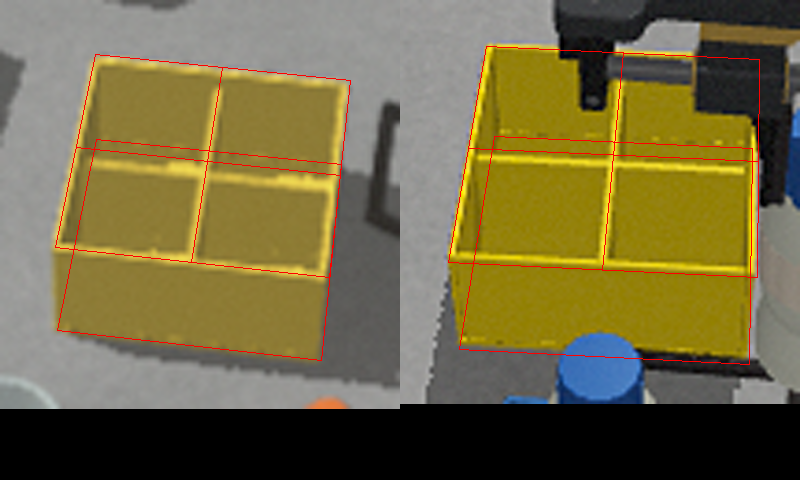

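```bash
python3 plan.py .538 -.037 .26 7.5
```

```text
t 11.1 p [0.4505 0.1748 0.2688] yaw 5.48 tilt 0.2 F [ 0.31  1.44 -0.98] w 0.0352 q [-0.89 -0.03  0.42  1.77  0.01  1.39 -0.38]
shift [-0.2192  0.0669  0.0087] turn [ 0.0031 -0.0015 -0.0353] rows 4.59
```

>>> {"api": "step_arm", "payload": {"increments": [[[-0.03,0.01,0],[0.002,0,-0.005]],[[-0.075,0.024,0],[0.003,0,-0.01]],[[-0.125,0.039,0.003],[0.003,-0.001,-0.02]],[[-0.175,0.054,0.006],[0.003,-0.001,-0.03]],[[-0.219,0.067,0.009],[0.003,-0.001,-0.035]]]}}

```text
time: 11.6
ee_pos: [0.5384, -0.038, 0.26]
eef_rot: [0.659, 0.752, 0.001, 0.0]
ft_force: [0.8, 0.8, -0.2]
width: 0.0355
```

```bash
python3 plan.py .538 -.037 .106 7.5
```

```text
t 11.6 p [ 0.5384 -0.038   0.26  ] yaw 7.54 tilt 0.08 F [ 0.75  0.77 -0.22] w 0.0355 q [-0.63  0.13  0.68  1.66 -0.08  1.38  0.2 ]
shift [ 0.001  -0.0005  0.154 ] turn [ 0.0012 -0.0007  0.0008] rows 3.08
```

>>> {"api": "step_arm", "payload": {"increments": [[[0.001,0,0.04],[0,0,0]],[[0.001,0,0.08],[0,0,0]],[[0.001,0,0.115],[0,0,0]],[[0.001,0,0.14],[0,0,0]],[[0.001,0,0.152],[0,0,0]]]}}

```text
time: 12.1
ee_pos: [0.5372, -0.0369, 0.1057]
eef_rot: [0.659, 0.752, -0.001, -0.001]
ft_force: [0.3, -0.0, -0.7]
width: 0.0349
```

```bash
python3 plan.py .538 -.037 .105 7.5; python3 look.py b
```

```text
t 12.1 p [ 0.5372 -0.0369  0.1057] yaw 7.55 tilt 0.12 F [ 0.27 -0.02 -0.74] w 0.0349 q [-0.58  0.28  0.66  1.86 -0.19  1.07  0.28]
shift [-0.0002  0.0008  0.0007] turn [-0.002  -0.0005  0.0008] rows 0.02
F mean [-0.58 -0.07 -1.05] std [0.81 1.15 0.61]
S [ 294  227   67   67 3320] [329.4 262.3]
D [ 262  228   84   85 5572] [301.9 273.3]
```

View pics/b_s.png

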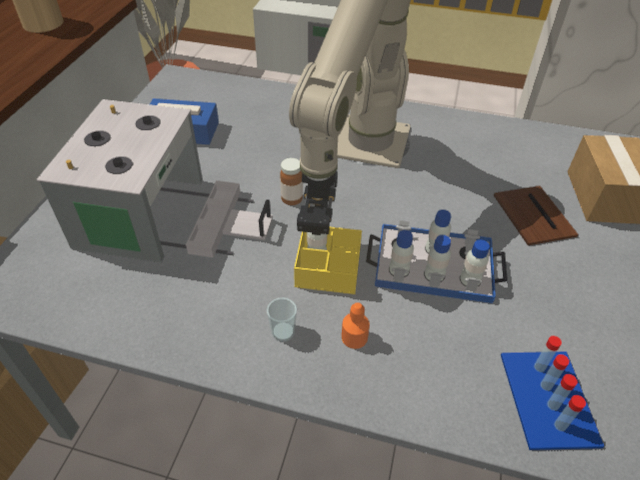

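>>> {"api": "step_arm", "payload": {"increments": [[[0,0,0.001],[0,0,0]],[[0,0,0.001],[0,0,0]],[[0,0,0.001],[0,0,0]],[[0,0,0.001],[0,0,0]],[[0,0,0.001],[0,0,0]]], "hand": -0.2}}

```text
time: 12.7
ee_pos: [0.538, -0.0368, 0.1064]
eef_rot: [0.659, 0.752, 0.0, -0.0]
ft_force: [0.8, 0.5, -0.5]
width: 0.052
```

>>> {"api": "step_arm", "payload": {"increments": [[[0,0,-0.02],[0,0,0]],[[0,0,-0.05],[0,0,0]],[[0,0,-0.09],[0,0,0]],[[0,0,-0.135],[0,0,0]],[[0,0,-0.135],[0,0,0]]]}}

```text
time: 13.2
ee_pos: [0.5407, -0.0374, 0.2473]
eef_rot: [0.659, 0.752, 0.004, 0.003]
ft_force: [0.3, -0.2, 0.4]
width: 0.0523
```

```bash
python3 plan.py .5392 .1829 .25 5.5
```

```text
t 13.2 p [ 0.5407 -0.0374  0.2473] yaw 7.53 tilt 0.5 F [ 0.26 -0.18  0.37] w 0.0523 q [-0.63  0.13  0.69  1.68 -0.09  1.35  0.2 ]
shift [ 0.2186  0.0274 -0.0023] turn [ 0.0087 -0.0011  0.0354] rows 4.41
```

>>> {"api": "step_arm", "payload": {"increments": [[[0.045,0.005,0],[0.008,0,0]],[[0.09,0.01,0],[0.008,0,0.02]],[[0.135,0.016,0],[0.008,0,0.03]],[[0.18,0.022,0],[0.008,0,0.035]],[[0.218,0.0275,0],[0.008,0,0.035]]], "hand": -0.4}}

```text
time: 13.7
ee_pos: [0.5389, 0.1851, 0.2475]
eef_rot: [0.672, 0.741, 0.001, -0.0]
ft_force: [0.1, 0.2, 0.4]
width: 0.0607
```

```bash
python3 plan.py .5392 .1829 .112 5.5; python3 look.py c
```

```text
t 13.7 p [0.5389 0.1851 0.2475] yaw 5.6 tilt 0.11 F [0.12 0.23 0.37] w 0.0607 q [-0.87  0.21  0.54  1.6  -0.11  1.36 -0.22]
shift [-2.500e-03  1.000e-04  1.355e-01] turn [ 0.0005 -0.0018  0.0017] rows 2.71
F mean [-1.54  3.25 -0.91] std [1.32 3.41 0.07]
S [ 286  227   68   70 3432] [320.9 264.7]
D [ 256  254   82   51 3207] [297.2 280.9]
```

View pics/c_d.png

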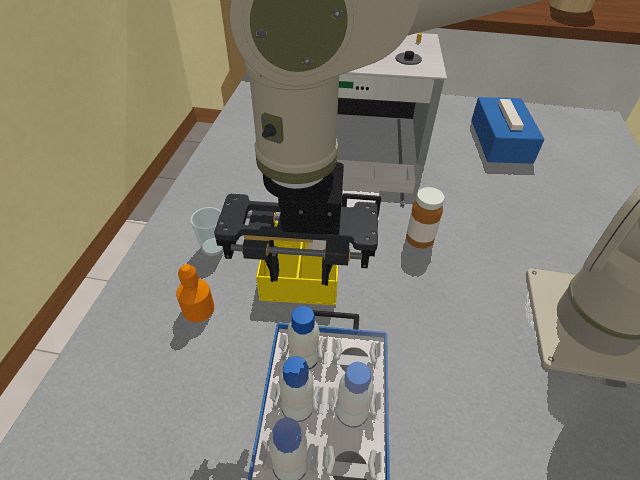

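View pics/c_s.png

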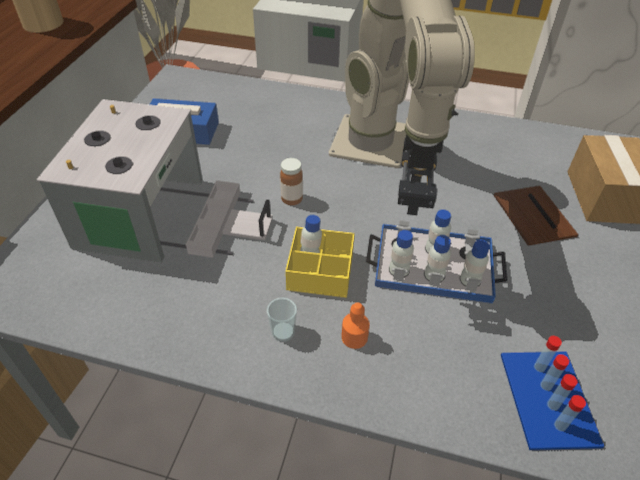

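>>> {"api": "step_arm", "payload": {"increments": [[[-0.002,0,0.04],[0,-0.001,0]],[[-0.002,0,0.08],[0,-0.001,0]],[[-0.002,0,0.115],[0,-0.001,0]],[[-0.002,0,0.135],[0,-0.001,0]],[[-0.002,0,0.135],[0,-0.001,0]]]}}

```text
time: 14.3
ee_pos: [0.5363, 0.1862, 0.1088]
eef_rot: [0.669, 0.743, -0.002, -0.001]
ft_force: [-0.5, -0.7, 0.0]
width: 0.0608
```

```bash
python3 plan.py .5392 .1829 .112 5.5
```

```text
t 14.3 p [0.5363 0.1862 0.1088] yaw 6.0 tilt 0.31 F [-0.47 -0.72  0.01] w 0.0608 q [-0.84  0.32  0.51  1.77 -0.18  1.1  -0.17]
shift [-0.0036  0.0025 -0.0032] turn [-0.0053  0.001   0.0088] rows 0.11
```

>>> {"api": "step_arm", "payload": {"increments": [[[-0.0035,0.0025,-0.0035],[-0.005,0.001,0.009]],[[-0.0035,0.0025,-0.0035],[-0.005,0.001,0.009]],[[-0.0035,0.0025,-0.0035],[-0.005,0.001,0.009]]]}}

```text
time: 14.6
ee_pos: [0.5401, 0.183, 0.1138]
eef_rot: [0.673, 0.74, 0.001, 0.0]
ft_force: [0.2, 1.1, -1.1]
width: 0.0606
```

>>> {"api": "step_arm", "payload": {"increments": [[[0,0,0],[0,0,0]],[[0,0,0],[0,0,0]],[[0,0,0],[0,0,0]],[[0,0,0],[0,0,0]],[[0,0,0],[0,0,0]]], "hand": 1}}

```text
time: 15.1
ee_pos: [0.5398, 0.1831, 0.1138]
eef_rot: [0.673, 0.74, 0.001, -0.0]
ft_force: [-2.1, 0.1, 2.3]
width: 0.0353
```

>>> {"api": "step_arm", "payload": {"increments": [[[0,0,0],[0,0,0]],[[0,0,-0.01],[0,0,0]],[[0,0,-0.025],[0,0,0]],[[0,0,-0.045],[0,0,0]],[[0,0,-0.07],[0,0,0]]]}}

```text
time: 15.6
ee_pos: [0.5394, 0.1827, 0.185]
eef_rot: [0.673, 0.74, 0.0, -0.0]
ft_force: [0.0, 0.5, -3.0]
width: 0.0352
```

>>> {"api": "step_arm", "payload": {"increments": [[[0,0,-0.035],[0,0,0]],[[0,0,-0.07],[0,0,0]],[[0,0,-0.085],[0,0,0]],[[0,0,-0.085],[0,0,0]],[[0,0,-0.085],[0,0,0]]]}}

```text
time: 16.1
ee_pos: [0.5391, 0.1826, 0.2699]
eef_rot: [0.673, 0.74, 0.0, -0.0]
ft_force: [-0.3, -0.3, -3.8]
width: 0.0352
```

```bash
python3 weigh.py; python3 look.py d; python3 plan.py .5392 .1829 .26 5.5
```

```text
Fz [-0.01 -0.25 -3.43] se [0.1  0.13 0.11] w 0.03553046650219675
F mean [-0.26  0.2  -3.07] std [0.55 0.35 0.43]
S [ 286  227   68   70 3434] [321.  264.7]
D [ 256  240   30   62 1350] [269.9 274.4]
t 17.0 p [0.5393 0.1827 0.27  ] yaw 5.45 tilt 0.05 F [ 0.28  0.55 -2.63] w 0.0353 q [-0.87  0.19  0.54  1.57 -0.1   1.41 -0.23]
shift [ 0.0002 -0.0001  0.01  ] turn [ 0.0005 -0.0006 -0.0009] rows 0.2
```

View pics/d_s.png

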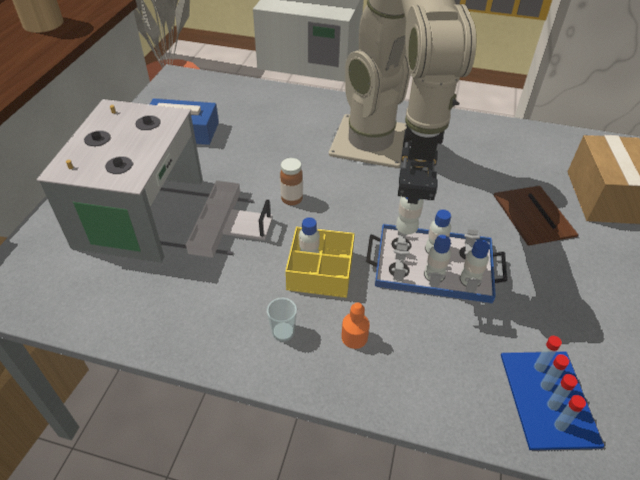

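View pics/d_d.png

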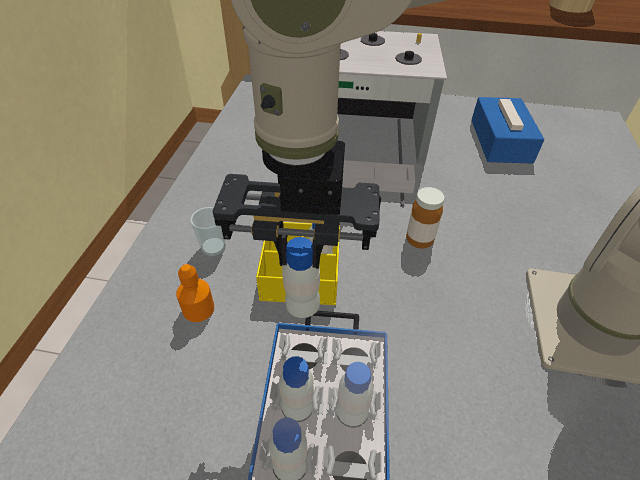

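>>> {"api": "step_arm", "payload": {"increments": [[[-0.03,0.001,-0.01],[0,0,0]],[[-0.08,0.003,-0.015],[0,0,0]],[[-0.13,0.005,-0.02],[0,0,0]],[[-0.18,0.006,-0.02],[0,0,0]],[[-0.23,0.008,-0.02],[0,0,0]]]}}

```text
time: 17.5
ee_pos: [0.5691, -0.0468, 0.2903]
eef_rot: [0.673, 0.74, 0.001, 0.0]
ft_force: [1.3, -0.2, -3.2]
width: 0.0356
```

```bash
python3 plan.py .5807 -.3371 .26 4.7
```

```text
t 17.5 p [ 0.5691 -0.0468  0.2903] yaw 5.47 tilt 0.11 F [ 1.28 -0.21 -3.25] w 0.0356 q [-0.59  0.2   0.7   1.53 -0.13  1.45  0.21]
shift [-0.2901 -0.0161  0.03  ] turn [ 0.0016 -0.001   0.0135] rows 5.84
```

>>> {"api": "step_arm", "payload": {"increments": [[[-0.05,-0.003,0],[0,0,0]],[[-0.1,-0.006,0],[0,0,0.005]],[[-0.15,-0.009,0.01],[0,0,0.01]],[[-0.2,-0.012,0.02],[0,0,0.013]],[[-0.25,-0.014,0.025],[0,0,0.013]]]}}

```text
time: 18.0
ee_pos: [0.5787, -0.294, 0.2648]
eef_rot: [0.677, 0.736, 0.001, -0.0]
ft_force: [1.4, 1.0, -2.4]
width: 0.0348
```

```bash
python3 plan.py .5807 -.3371 .16 4.7
```

```text
t 18.0 p [ 0.5787 -0.294   0.2648] yaw 4.78 tilt 0.12 F [ 1.36  0.97 -2.4 ] w 0.0348 q [-0.15  0.45  0.79  1.36 -0.32  1.46  0.7 ]
shift [-0.0433 -0.0017  0.1048] turn [ 0.0014 -0.0016  0.0015] rows 2.27
```

>>> {"api": "step_arm", "payload": {"increments": [[[-0.025,-0.001,0.02],[0,0,0]],[[-0.043,-0.002,0.05],[0.001,-0.001,0]],[[-0.043,-0.002,0.08],[0.001,-0.001,0]],[[-0.043,-0.002,0.103],[0.001,-0.001,0]],[[-0.043,-0.002,0.103],[0.001,-0.001,0]]]}}

```text
time: 18.5
ee_pos: [0.579, -0.3355, 0.1581]
eef_rot: [0.677, 0.736, -0.0, -0.003]
ft_force: [-0.2, 0.3, -3.7]
width: 0.0352
```

```bash
python3 plan.py .5807 -.3371 .121 4.7; python3 - <<'E'
from bench import r
from h import *
S=r.camera("scene");W=r.camera("wrist")
cv2.imwrite("pics/e_s.png",cv2.resize(S["pixels"][90:290,140:340],None,fx=3,fy=3));cv2.imwrite("pics/e_w.png",W["pixels"])
E
```

```text
t 18.5 p [ 0.579  -0.3355  0.1581] yaw 4.79 tilt 0.34 F [-0.18  0.32 -3.7 ] w 0.0352 q [-0.06  0.56  0.75  1.44 -0.39  1.29  0.8 ]
shift [-0.0019  0.0017  0.0371] turn [-0.0047 -0.0037  0.0016] rows 0.74
```

View pics/e_s.png

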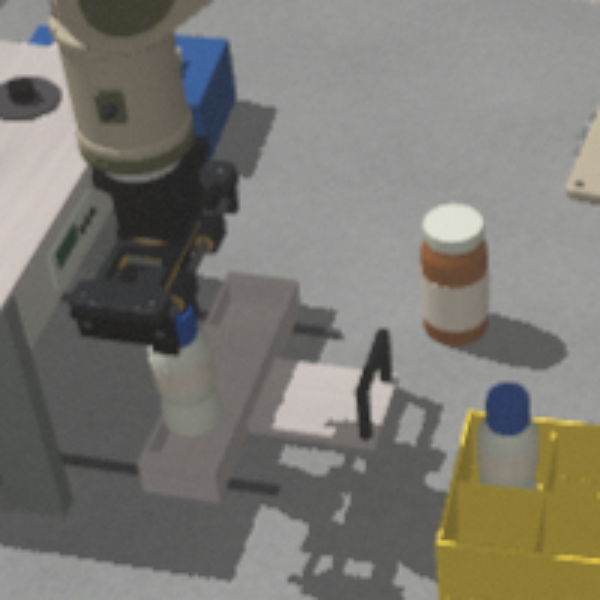

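View pics/e_w.png

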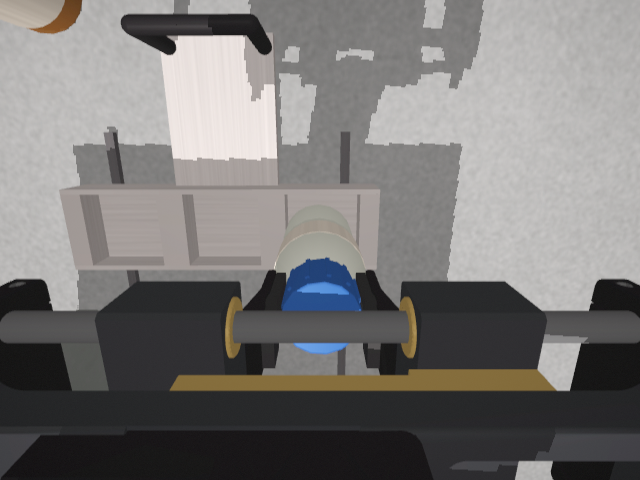

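>>> {"api": "step_arm", "payload": {"increments": [[[-0.002,0.002,0.005],[-0.005,-0.004,0]],[[-0.002,0.002,0.02],[-0.005,-0.004,0]],[[-0.002,0.002,0.03],[-0.005,-0.004,0]],[[-0.002,0.002,0.036],[-0.005,-0.004,0]],[[-0.002,0.002,0.036],[-0.005,-0.004,0]]]}}

```text
time: 19.1
ee_pos: [0.5823, -0.338, 0.125]
eef_rot: [0.677, 0.736, 0.0, 0.002]
ft_force: [0.7, 1.2, -3.3]
width: 0.0354
```

```bash
python3 plan.py .5807 -.3371 .119 4.7;python3 weigh.py
```

```text
t 19.1 p [ 0.5823 -0.338   0.125 ] yaw 4.81 tilt 0.25 F [ 0.67  1.21 -3.28] w 0.0354 q [-0.05  0.59  0.74  1.48 -0.41  1.23  0.82]
shift [ 0.001  -0.0015  0.006 ] turn [0.0036 0.0024 0.0019] rows 0.13
Fz [ 0.23 -0.18 -3.21] se [0.14 0.1  0.13] w 0.03515345965775908
```

Lower until contact.

>>> {"api": "step_arm", "payload": {"increments": [[[0.001,-0.001,0.002],[0.003,0.002,0]],[[0.001,-0.001,0.004],[0.003,0.002,0]],[[0.001,-0.001,0.005],[0.003,0.002,0]],[[0.001,-0.001,0.005],[0.003,0.002,0]]]}}

```text
time: 20.3
ee_pos: [0.5816, -0.3375, 0.121]
eef_rot: [0.677, 0.736, 0.0, 0.001]
ft_force: [-0.2, -0.6, -3.8]
width: 0.0351
```

```bash
python3 plan.py .5807 -.3371 .119 4.7;python3 weigh.py
```

```text
t 20.3 p [ 0.5816 -0.3375  0.121 ] yaw 4.81 tilt 0.13 F [-0.16 -0.56 -3.79] w 0.0351 q [-0.05  0.59  0.73  1.48 -0.41  1.22  0.82]
shift [ 0.0005 -0.0009  0.002 ] turn [0.0019 0.0013 0.0019] rows 0.05
Fz [ 0.14  0.07 -3.22] se [0.13 0.11 0.15] w 0.03532407578570878
```

>>> {"api": "step_arm", "payload": {"increments": [[[0.0005,-0.001,0.002],[0.002,0.001,0]],[[0.0005,-0.001,0.002],[0.002,0.001,0]],[[0.0005,-0.001,0.002],[0.002,0.001,0]]]}}

```text
time: 21.4
ee_pos: [0.581, -0.3374, 0.1198]
eef_rot: [0.677, 0.736, 0.0, 0.001]
ft_force: [-0.5, -0.4, 0.8]
width: 0.0352
```

>>> {"api": "step_arm", "payload": {"increments": [[[0,0,0],[0,0,0]],[[0,0,0],[0,0,0]],[[0,0,0],[0,0,0]],[[0,0,0],[0,0,0]]], "hand": -0.2}}

```text
time: 21.8
ee_pos: [0.581, -0.3373, 0.1198]
eef_rot: [0.677, 0.736, 0.0, 0.001]
ft_force: [-0.5, 0.8, 0.0]
width: 0.051
```

>>> {"api": "step_arm", "payload": {"increments": [[[0,0,-0.01],[0,0,0]],[[0,0,-0.035],[0,0,0]],[[0,0,-0.075],[0,0,0]],[[0,0,-0.12],[0,0,0]],[[0.02,0,-0.15],[0,0,0]]]}}

```text
time: 22.3
ee_pos: [0.5783, -0.3202, 0.2739]
eef_rot: [0.678, 0.735, -0.0, 0.003]
ft_force: [0.7, -0.2, 0.7]
width: 0.052
```

```bash
python3 plan.py .441 .2638 .28 5.5
```

```text
t 22.3 p [ 0.5783 -0.3202  0.2739] yaw 4.58 tilt 0.3 F [ 0.73 -0.2   0.73] w 0.052 q [-0.1   0.47  0.79  1.31 -0.33  1.48  0.74]
shift [ 0.5931 -0.0902 -0.0089] turn [ 0.0031  0.0043 -0.0161] rows 12.0
```

```bash
python3 look.py f; python3 crate.py cr2 .585 -.012 .12
```

```text
F mean [1.6  0.03 2.39] std [0.95 0.23 1.95]
S [ 286  227   68   70 3417] [321.1 264.9]
D [ 256  221   84   84 5519] [296.1 266.2]
```

View pics/cr2.png

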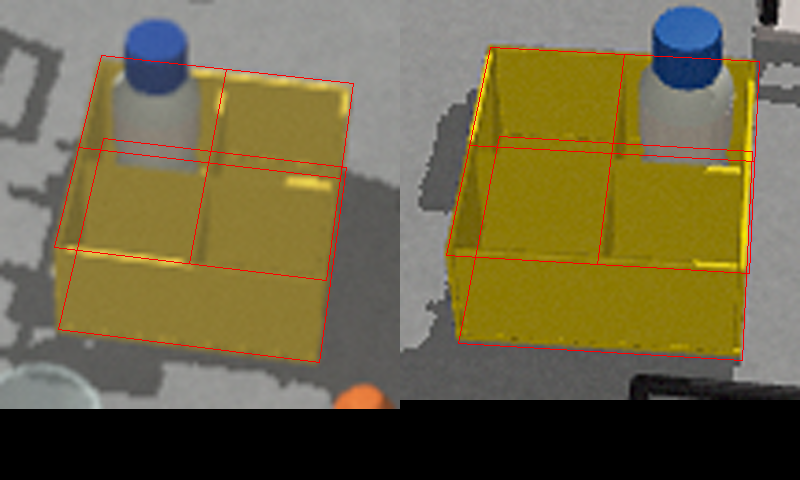

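View pics/f_s.png

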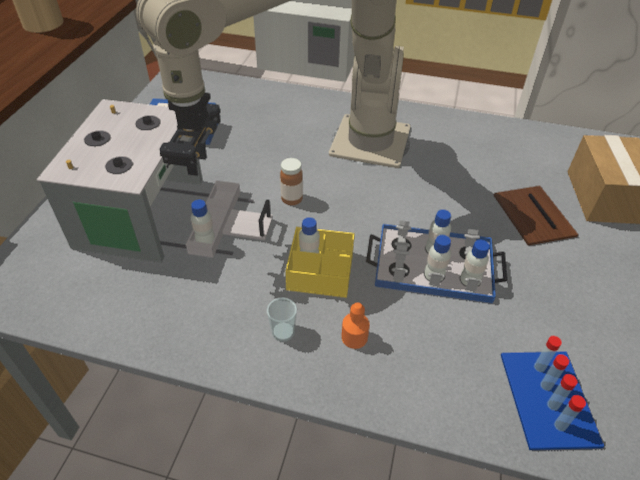

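>>> {"api": "step_arm", "payload": {"increments": [[[0.03,-0.005,0],[0.003,0.004,0]],[[0.08,-0.012,0],[0.003,0.004,0]],[[0.13,-0.02,0],[0.003,0.004,-0.005]],[[0.18,-0.027,0],[0.003,0.004,-0.01]],[[0.23,-0.035,0],[0.003,0.004,-0.016]]]}}

```text
time: 23.0
ee_pos: [0.5244, -0.0914, 0.2691]
eef_rot: [0.671, 0.742, -0.0, -0.002]
ft_force: [1.4, 0.5, -0.1]
width: 0.0525
```

>>> {"api": "step_arm", "payload": {"increments": [[[0.05,-0.007,0],[0,0,0]],[[0.1,-0.015,0],[0,0,0]],[[0.15,-0.022,0],[0,0,0]],[[0.2,-0.03,0],[0,0,0]],[[0.25,-0.038,0],[0,0,0]]], "hand": -0.4}}

```text
time: 23.5
ee_pos: [0.4614, 0.1502, 0.2689]
eef_rot: [0.671, 0.742, -0.001, -0.002]
ft_force: [0.7, 0.4, -0.5]
width: 0.0608
```

```bash
python3 plan.py .441 .2638 .18 5.5
```

```text
t 23.5 p [0.4614 0.1502 0.2689] yaw 5.75 tilt 0.23 F [ 0.67  0.38 -0.53] w 0.0608 q [-0.9  -0.02  0.49  1.77  0.01  1.4  -0.31]
shift [ 0.1149 -0.0086  0.0891] turn [-0.0036 -0.002   0.0044] rows 2.91
```

>>> {"api": "step_arm", "payload": {"increments": [[[0.045,-0.003,0.01],[-0.003,-0.002,0]],[[0.09,-0.007,0.03],[-0.003,-0.002,0.004]],[[0.115,-0.009,0.05],[-0.003,-0.002,0.004]],[[0.115,-0.009,0.08],[-0.003,-0.002,0.004]],[[0.115,-0.009,0.09],[-0.003,-0.002,0.004]]]}}

```text
time: 24.0
ee_pos: [0.4388, 0.2629, 0.1754]
eef_rot: [0.672, 0.741, -0.003, -0.0]
ft_force: [-1.0, -1.0, -0.4]
width: 0.0605
```

```bash
python3 plan.py .441 .2638 .113 5.5
```

```text
t 24.0 p [0.4388 0.2629 0.1754] yaw 5.58 tilt 0.38 F [-1.03 -1.05 -0.36] w 0.0605 q [-0.99  0.12  0.39  1.84 -0.05  1.21 -0.49]
shift [0.001  0.0026 0.0624] turn [-0.0053  0.004   0.0015] rows 1.25
```

>>> {"api": "step_arm", "payload": {"increments": [[[0.001,0.002,0.03],[-0.005,0.004,0]],[[0.001,0.002,0.055],[-0.005,0.004,0]],[[0.001,0.002,0.061],[-0.005,0.004,0]],[[0.001,0.002,0.061],[-0.005,0.004,0]]]}}

```text
time: 24.4
ee_pos: [0.4404, 0.2628, 0.1142]
eef_rot: [0.672, 0.74, -0.001, -0.0]
ft_force: [0.8, -0.2, 0.2]
width: 0.0611
```

```bash
python3 plan.py .441 .2638 .113 5.5
```

```text
t 24.4 p [0.4404 0.2628 0.1142] yaw 5.51 tilt 0.11 F [ 0.78 -0.17  0.16] w 0.0611 q [-0.98  0.18  0.39  1.9  -0.08  1.07 -0.46]
shift [0.001  0.0007 0.0012] turn [-0.0015  0.0012  0.0002] rows 0.03
```

>>> {"api": "step_arm", "payload": {"increments": [[[0.001,0.001,0.001],[0,0,0]],[[0.001,0.001,0.001],[0,0,0]],[[0.001,0.001,0.001],[0,0,0]],[[0.001,0.001,0.001],[0,0,0]],[[0.001,0.001,0.001],[0,0,0]]], "hand": 1}}

```text
time: 24.9
ee_pos: [0.4413, 0.2642, 0.1137]
eef_rot: [0.672, 0.74, -0.001, -0.0]
ft_force: [-1.4, -1.9, 4.1]
width: 0.0354
```

>>> {"api": "step_arm", "payload": {"increments": [[[0,0,0],[0,0,0]],[[0,0,-0.01],[0,0,0]],[[0,0,-0.025],[0,0,0]],[[0,0,-0.045],[0,0,0]],[[0,0,-0.07],[0,0,0]]]}}

```text
time: 25.4
ee_pos: [0.4408, 0.2636, 0.1841]
eef_rot: [0.672, 0.74, -0.002, -0.0]
ft_force: [-0.5, 0.1, -2.3]
width: 0.0351
```

>>> {"api": "step_arm", "payload": {"increments": [[[0,0,-0.035],[0,0,0]],[[0,0,-0.07],[0,0,0]],[[0,0,-0.095],[0,0,0]],[[0,0,-0.095],[0,0,0]],[[0,0,-0.095],[0,0,0]]]}}

```text
time: 25.9
ee_pos: [0.441, 0.2637, 0.279]
eef_rot: [0.672, 0.74, -0.002, -0.0]
ft_force: [0.7, -0.0, -2.9]
width: 0.0352
```

```bash
python3 weigh.py; python3 look.py g2; python3 plan.py .497 -.344 .28 4.7
```

```text
Fz [-0.03  0.01 -2.88] se [0.11 0.15 0.12] w 0.03497006950615576
F mean [ 0.26 -0.2  -3.29] std [0.65 0.28 0.03]
S [ 286  227   68   70 3439] [321.1 264.7]
D [ 256  221   56   81 1812] [271.9 262.4]
t 26.8 p [0.4411 0.2638 0.2791] yaw 5.51 tilt 0.19 F [-0.38 -0.48 -3.26] w 0.035 q [-1.01  0.05  0.4   1.68 -0.02  1.42 -0.51]
shift [-6.104e-01 -2.700e-03  2.000e-04] turn [-0.0027  0.0019  0.0141] rows 12.21
```

View pics/g2_s.png

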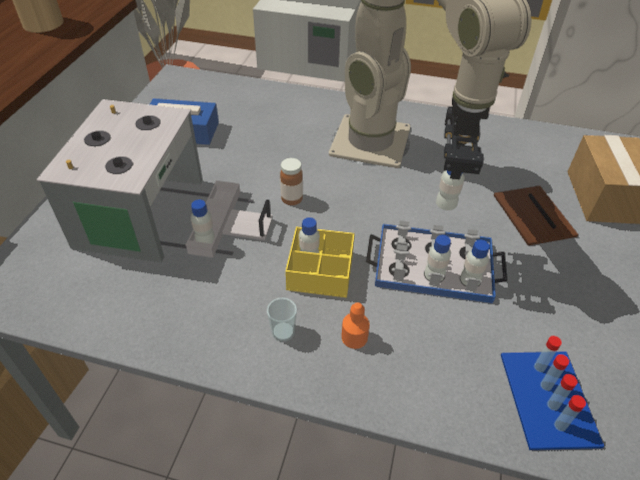

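>>> {"api": "step_arm", "payload": {"increments": [[[-0.03,0,0],[0,0,0]],[[-0.08,0,0],[-0.002,0.002,0]],[[-0.13,0,0],[-0.002,0.002,0.005]],[[-0.18,0,0],[-0.002,0.002,0.01]],[[-0.23,0,0],[-0.002,0.002,0.014]]]}}

```text
time: 27.3
ee_pos: [0.463, 0.0329, 0.2797]
eef_rot: [0.678, 0.735, 0.0, -0.0]
ft_force: [1.1, 1.0, -2.6]
width: 0.0347
```

>>> {"api": "step_arm", "payload": {"increments": [[[-0.05,0,0],[0,0,0]],[[-0.1,0,0],[0,0,0]],[[-0.15,-0.001,0],[0,0,0]],[[-0.2,-0.002,0],[0,0,0]],[[-0.25,-0.002,0],[0,0,0]]]}}

```text
time: 27.8
ee_pos: [0.4811, -0.2164, 0.2802]
eef_rot: [0.677, 0.736, 0.001, 0.0]
ft_force: [1.5, -0.1, -3.3]
width: 0.035
```

```bash
python3 plan.py .497 -.344 .17 4.7
```

```text
t 27.8 p [ 0.4811 -0.2164  0.2802] yaw 4.73 tilt 0.13 F [ 1.48 -0.1  -3.3 ] w 0.035 q [-0.54  0.1   0.95  1.67 -0.08  1.42  0.51]
shift [-0.1286  0.0051  0.11  ] turn [ 0.0019 -0.0012  0.0005] rows 3.39
```

>>> {"api": "step_arm", "payload": {"increments": [[[-0.045,0.002,0.01],[0.001,0,0]],[[-0.09,0.004,0.03],[0.001,-0.001,0]],[[-0.128,0.005,0.06],[0.002,-0.001,0]],[[-0.128,0.005,0.09],[0.002,-0.001,0]],[[-0.128,0.005,0.11],[0.002,-0.001,0]]]}}

```text
time: 28.3
ee_pos: [0.4955, -0.3447, 0.1674]
eef_rot: [0.678, 0.735, -0.001, -0.001]
ft_force: [0.0, 1.0, -3.2]
width: 0.0347
```

```bash
python3 plan.py .497 -.344 .122 4.7; python3 - <<'E'
from bench import r
from h import *
W=r.camera("wrist");cv2.imwrite("pics/h_w.png",W["pixels"])
E
```

```text
t 28.3 p [ 0.4955 -0.3447  0.1674] yaw 4.57 tilt 0.18 F [ 0.02  0.95 -3.15] w 0.0347 q [-0.19  0.45  0.95  1.63 -0.38  1.26  0.91]
shift [0.0005 0.0017 0.0454] turn [-0.0031 -0.0005 -0.0022] rows 0.91
```

View pics/h_w.png

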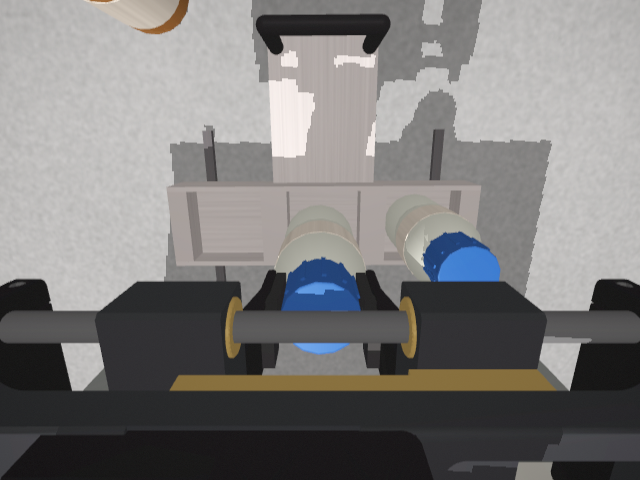

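>>> {"api": "step_arm", "payload": {"increments": [[[0.0005,0.0015,0.015],[-0.003,0,0]],[[0.0005,0.0015,0.03],[-0.003,0,0]],[[0.0005,0.0015,0.04],[-0.003,0,0]],[[0.0005,0.0015,0.045],[-0.003,0,0]],[[0.0005,0.0015,0.046],[-0.003,0,0]]]}}

```text
time: 28.85
ee_pos: [0.4964, -0.3426, 0.1197]
eef_rot: [0.678, 0.735, 0.0, -0.001]
ft_force: [-2.2, 1.3, 7.8]
width: 0.0351
```

```bash
python3 plan.py .497 -.344 .1195 4.7
```

```text
t 28.85 p [ 0.4964 -0.3426  0.1197] yaw 4.66 tilt 0.15 F [-2.24  1.26  7.76] w 0.0351 q [-0.17  0.5   0.91  1.68 -0.42  1.18  0.94]
shift [-0.0014  0.0005  0.0002] turn [-0.0017 -0.002  -0.0007] rows 0.03
```

>>> {"api": "step_arm", "payload": {"increments": [[[0,0,-0.0005],[0,0,0]],[[0,0,-0.0005],[0,0,0]],[[0,0,-0.0005],[0,0,0]],[[0,0,-0.0005],[0,0,0]],[[0,0,-0.0005],[0,0,0]]], "hand": -0.2}}

```text
time: 29.35
ee_pos: [0.4965, -0.3426, 0.1203]
eef_rot: [0.678, 0.735, 0.0, -0.001]
ft_force: [-0.0, 0.8, 0.3]
width: 0.0521
```

>>> {"api": "step_arm", "payload": {"increments": [[[0,0,-0.01],[0,0,0]],[[0,0,-0.035],[0,0,0]],[[0,0,-0.075],[0,0,0]],[[0,0,-0.12],[0,0,0]],[[0.02,0,-0.15],[0,0,0]]]}}

```text
time: 29.85
ee_pos: [0.4945, -0.3256, 0.2741]
eef_rot: [0.679, 0.734, -0.0, 0.001]
ft_force: [-0.1, 0.2, 0.6]
width: 0.0526
```

```bash
python3 plan.py .5306 .2724 .27 5.5; python3 look.py i
```

```text
t 29.85 p [ 0.4945 -0.3256  0.2741] yaw 4.44 tilt 0.07 F [-0.07  0.19  0.62] w 0.0526 q [-0.28  0.34  1.01  1.52 -0.29  1.44  0.82]
shift [0.5934 0.0824 0.0035] turn [ 0.0005  0.0012 -0.0184] rows 11.98
F mean [ 2.13 -0.64  1.55] std [0.91 0.13 1.75]
S [ 286  227   68   70 3435] [321.  264.8]
D [ 256  221   84   84 5516] [296.1 266.3]
```

View pics/i_s.png

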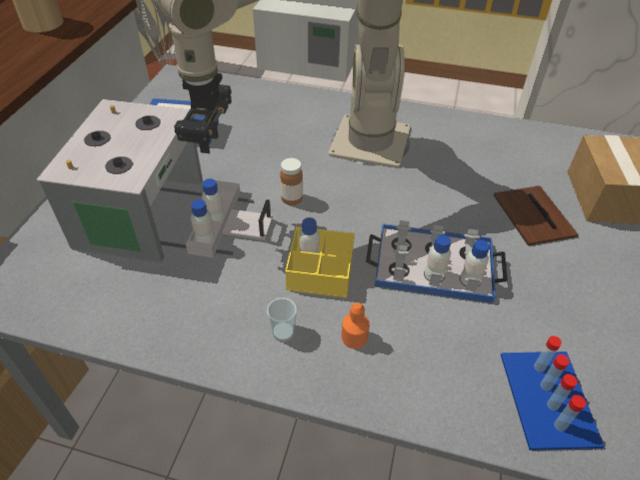

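>>> {"api": "step_arm", "payload": {"increments": [[[0.03,0.004,0],[0,0,0]],[[0.08,0.011,0],[0,0,0]],[[0.13,0.018,0],[0,0.001,-0.005]],[[0.18,0.025,0],[0,0.001,-0.01]],[[0.23,0.032,0],[0,0.001,-0.018]]]}}

```text
time: 30.45
ee_pos: [0.5092, -0.091, 0.2753]
eef_rot: [0.671, 0.742, 0.002, 0.001]
ft_force: [0.4, 0.5, 0.4]
width: 0.0524
```

>>> {"api": "step_arm", "payload": {"increments": [[[0.05,0.006,0],[0,0,0]],[[0.1,0.013,0],[0,0,0]],[[0.15,0.019,0],[0,0,0]],[[0.2,0.025,0],[0,0,0]],[[0.25,0.031,0],[0,0,0]]], "hand": -0.4}}

```text
time: 30.95
ee_pos: [0.5143, 0.159, 0.2759]
eef_rot: [0.671, 0.742, 0.003, 0.001]
ft_force: [0.7, -0.5, -0.2]
width: 0.061
```

```bash
python3 plan.py .5306 .2724 .18 5.5
```

```text
t 30.95 p [0.5143 0.159  0.2759] yaw 5.77 tilt 0.32 F [ 0.71 -0.46 -0.2 ] w 0.061 q [-1.05  0.11  0.73  1.65 -0.08  1.41 -0.21]
shift [0.111  0.0271 0.0963] turn [ 0.0052 -0.002   0.0048] rows 2.99
```

>>> {"api": "step_arm", "payload": {"increments": [[[0.04,0.01,0.01],[0.005,-0.002,0.004]],[[0.08,0.02,0.03],[0.005,-0.002,0.004]],[[0.111,0.027,0.05],[0.005,-0.002,0.004]],[[0.111,0.027,0.08],[0.005,-0.002,0.004]],[[0.111,0.027,0.095],[0.005,-0.002,0.004]]]}}

```text
time: 31.45
ee_pos: [0.5294, 0.2724, 0.1785]
eef_rot: [0.672, 0.741, -0.002, 0.0]
ft_force: [0.0, -1.3, -0.4]
width: 0.061
```

```bash
python3 plan.py .5306 .2724 .113 5.5
```

```text
t 31.45 p [0.5294 0.2724 0.1785] yaw 5.62 tilt 0.2 F [ 0.01 -1.35 -0.41] w 0.061 q [-1.08  0.34  0.66  1.63 -0.21  1.25 -0.29]
shift [0.     0.0014 0.0655] turn [-0.0026  0.0024  0.0021] rows 1.31
```

>>> {"api": "step_arm", "payload": {"increments": [[[0,0.001,0.03],[-0.003,0.002,0]],[[0,0.001,0.055],[-0.003,0.002,0]],[[0,0.001,0.064],[-0.003,0.002,0.002]],[[0,0.001,0.064],[-0.003,0.002,0.002]]]}}

```text
time: 31.85
ee_pos: [0.53, 0.2713, 0.1141]
eef_rot: [0.673, 0.74, -0.001, 0.0]
ft_force: [-0.3, 0.1, 0.5]
width: 0.0611
```

```bash
python3 plan.py .5306 .2724 .113 5.5
```

```text
t 31.85 p [0.53   0.2713 0.1141] yaw 5.44 tilt 0.1 F [-0.32  0.08  0.46] w 0.0611 q [-1.06  0.4   0.64  1.7  -0.26  1.13 -0.25]
shift [0.001  0.0007 0.0011] turn [-0.0008  0.0014 -0.0011] rows 0.03
```

>>> {"api": "step_arm", "payload": {"increments": [[[0.001,0.001,0.001],[0,0,0]],[[0.001,0.001,0.001],[0,0,0]],[[0.001,0.001,0.001],[0,0,0]],[[0.001,0.001,0.001],[0,0,0]],[[0.001,0.001,0.001],[0,0,0]]], "hand": 1}}

```text
time: 32.35
ee_pos: [0.5309, 0.2726, 0.1137]
eef_rot: [0.673, 0.74, -0.001, 0.0]
ft_force: [-1.7, -0.6, 4.1]
width: 0.0352
```

>>> {"api": "step_arm", "payload": {"increments": [[[0,0,0],[0,0,0]],[[0,0,-0.01],[0,0,0]],[[0,0,-0.025],[0,0,0]],[[0,0,-0.045],[0,0,0]],[[0,0,-0.07],[0,0,0]]]}}

```text
time: 32.85
ee_pos: [0.5307, 0.2724, 0.185]
eef_rot: [0.673, 0.74, -0.001, 0.0]
ft_force: [0.4, 0.4, -3.6]
width: 0.0352
```

>>> {"api": "step_arm", "payload": {"increments": [[[0,0,-0.035],[0,0,0]],[[0,0,-0.07],[0,0,0]],[[0,0,-0.095],[0,0,0]],[[0,0,-0.095],[0,0,0]],[[0,0,-0.095],[0,0,0]]]}}

```text
time: 33.35
ee_pos: [0.5308, 0.2725, 0.2802]
eef_rot: [0.673, 0.74, -0.001, 0.0]
ft_force: [-0.3, -0.6, -3.3]
width: 0.035
```

```bash
python3 weigh.py; python3 look.py j; python3 plan.py .4133 -.3509 .28 4.7;python3 plan.py .6175 .03 .28 7
```

```text
Fz [-0.14  0.04 -3.19] se [0.13 0.15 0.16] w 0.03534336733105988
F mean [-0.08 -0.11 -3.82] std [0.25 0.02 0.45]
S [ 286  227   68   70 3439] [321.1 264.7]
D [271 275  36  10 263] [289.1 279.6]
t 34.25 p [0.5308 0.2725 0.28  ] yaw 5.43 tilt 0.11 F [ 0.16 -0.13 -4.27] w 0.0347 q [-1.1   0.28  0.68  1.48 -0.17  1.45 -0.32]
shift [-0.6095 -0.176   0.001 ] turn [-0.0013  0.0014  0.0127] rows 12.69
t 34.25 p [0.5308 0.2725 0.28  ] yaw 5.43 tilt 0.11 F [ 0.16 -0.13 -4.27] w 0.0347 q [-1.1   0.28  0.68  1.48 -0.17  1.45 -0.32]
shift [-2.497e-01  6.330e-02  2.000e-04] turn [-0.0013  0.0013 -0.0274] rows 5.15
```

View pics/j_s.png

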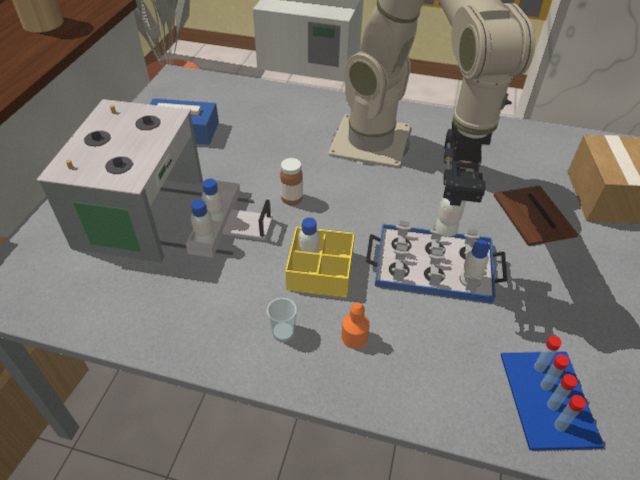

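>>> {"api": "step_arm", "payload": {"increments": [[[-0.03,-0.005,0],[0,0,0]],[[-0.08,-0.012,0],[-0.001,0.001,0]],[[-0.13,-0.02,0],[-0.001,0.001,0.005]],[[-0.18,-0.028,0],[-0.001,0.001,0.01]],[[-0.23,-0.036,0],[-0.001,0.001,0.013]]]}}

```text
time: 34.75
ee_pos: [0.5165, 0.0405, 0.2805]
eef_rot: [0.678, 0.735, 0.0, -0.0]
ft_force: [1.0, -0.5, -3.1]
width: 0.0349
```

>>> {"api": "step_arm", "payload": {"increments": [[[-0.05,-0.01,0],[0,0,0]],[[-0.1,-0.022,0],[0,0,0]],[[-0.15,-0.035,0],[0,0,0]],[[-0.2,-0.05,0],[0,0,0]],[[-0.25,-0.07,0],[0,0,0]]]}}

```text
time: 35.25
ee_pos: [0.4699, -0.2047, 0.2807]
eef_rot: [0.678, 0.735, 0.001, 0.0]
ft_force: [1.4, 0.5, -3.7]
width: 0.0351
```

```bash
python3 plan.py .4133 -.3509 .17 4.7
```

```text
t 35.25 p [ 0.4699 -0.2047  0.2807] yaw 4.68 tilt 0.1 F [ 1.41  0.46 -3.7 ] w 0.0351 q [-0.68  0.04  1.05  1.7  -0.03  1.42  0.45]
shift [-0.1412 -0.0685  0.1105] turn [ 0.0016 -0.0007 -0.0004] rows 3.84
```

>>> {"api": "step_arm", "payload": {"increments": [[[-0.043,-0.02,0.005],[0.001,0,0]],[[-0.086,-0.04,0.02],[0.001,0,0]],[[-0.125,-0.06,0.04],[0.001,0,0]],[[-0.141,-0.068,0.07],[0.001,0,0]],[[-0.141,-0.068,0.1],[0.001,0,0]]]}}

```text
time: 35.75
ee_pos: [0.4117, -0.3542, 0.18]
eef_rot: [0.68, 0.733, -0.0, 0.001]
ft_force: [0.6, 0.3, -3.2]
width: 0.0355
```

```bash
python3 plan.py .4133 -.3509 .122 4.7; python3 - <<'E'
from bench import r
from h import *
W=r.camera("wrist");cv2.imwrite("pics/k_w.png",W["pixels"])
E
```

```text
t 35.75 p [ 0.4117 -0.3542  0.18  ] yaw 4.36 tilt 0.09 F [ 0.59  0.32 -3.22] w 0.0355 q [-0.31  0.3   1.11  1.78 -0.29  1.23  0.96]
shift [0.0033 0.0018 0.058 ] turn [ 0.001   0.0013 -0.006 ] rows 1.16
```

View pics/k_w.png

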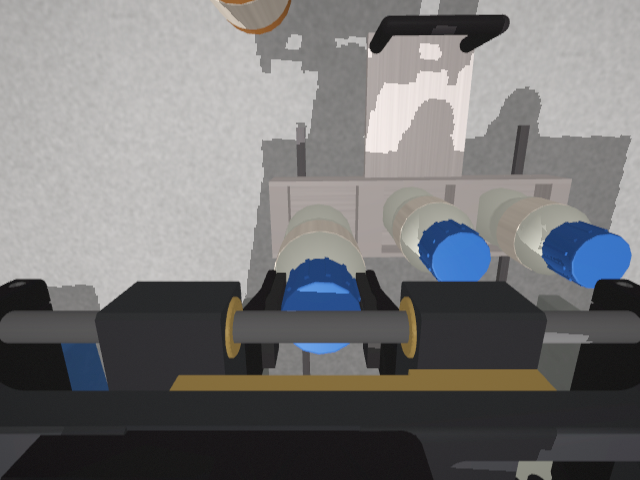

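>>> {"api": "step_arm", "payload": {"increments": [[[0.003,0.002,0.015],[0.001,0.001,-0.005]],[[0.003,0.002,0.035],[0.001,0.001,-0.005]],[[0.003,0.002,0.05],[0.001,0.001,-0.005]],[[0.003,0.002,0.057],[0.001,0.001,-0.005]],[[0.003,0.002,0.058],[0.001,0.001,-0.005]]]}}

```text
time: 36.3
ee_pos: [0.4128, -0.3491, 0.1193]
eef_rot: [0.677, 0.736, -0.001, -0.002]
ft_force: [-6.3, 0.7, 21.1]
width: 0.0354
```

```bash
python3 plan.py .4133 -.3509 .12 4.7
```

```text
t 36.3 p [ 0.4128 -0.3491  0.1193] yaw 4.75 tilt 0.24 F [-6.29  0.65 21.14] w 0.0354 q [-0.26  0.38  1.05  1.85 -0.36  1.13  1.01]
shift [-0.0019  0.0004 -0.0007] turn [-0.0038 -0.002   0.0009] rows 0.04
```

>>> {"api": "step_arm", "payload": {"increments": [[[-0.001,0,-0.0015],[-0.004,-0.002,0]],[[-0.001,0,-0.0015],[-0.004,-0.002,0]],[[-0.001,0,-0.0015],[-0.004,-0.002,0]]]}}

```text
time: 36.6
ee_pos: [0.4132, -0.3499, 0.121]
eef_rot: [0.677, 0.736, 0.0, 0.0]
ft_force: [0.9, -0.1, -3.4]
width: 0.0352
```

>>> {"api": "step_arm", "payload": {"increments": [[[0,0,0],[0,0,0]],[[0,0,0],[0,0,0]],[[0,0,0],[0,0,0]],[[0,0,0],[0,0,0]],[[0,0,0],[0,0,0]]], "hand": -0.2}}

```text
time: 37.1
ee_pos: [0.4133, -0.3499, 0.1211]
eef_rot: [0.677, 0.736, 0.0, 0.0]
ft_force: [-0.1, -0.9, 0.6]
width: 0.0521
```

>>> {"api": "step_arm", "payload": {"increments": [[[0,0,-0.01],[0,0,0]],[[0,0,-0.035],[0,0,0]],[[0,0,-0.075],[0,0,0]],[[0,0,-0.12],[0,0,0]],[[0.02,0,-0.15],[0,0,0]]]}}

```text
time: 37.6
ee_pos: [0.4109, -0.3325, 0.2746]
eef_rot: [0.679, 0.735, -0.0, 0.002]
ft_force: [0.2, 0.7, 0.7]
width: 0.0523
```

```bash
python3 plan.py .522 .362 .28 5.5; python3 look.py l
```

```text
t 37.6 p [ 0.4109 -0.3325  0.2746] yaw 4.54 tilt 0.22 F [0.2  0.67 0.74] w 0.0523 q [-0.48  0.14  1.19  1.68 -0.13  1.41  0.81]
shift [ 0.6835  0.1657 -0.0072] turn [ 0.0022  0.0031 -0.0167] rows 14.07
F mean [ 1.37 -0.91  1.89] std [0.41 1.3  1.48]
S [ 286  227   68   70 3464] [321.1 264.5]
D [ 256  221   84   84 5519] [296.1 266.3]
```

View pics/l_s.png

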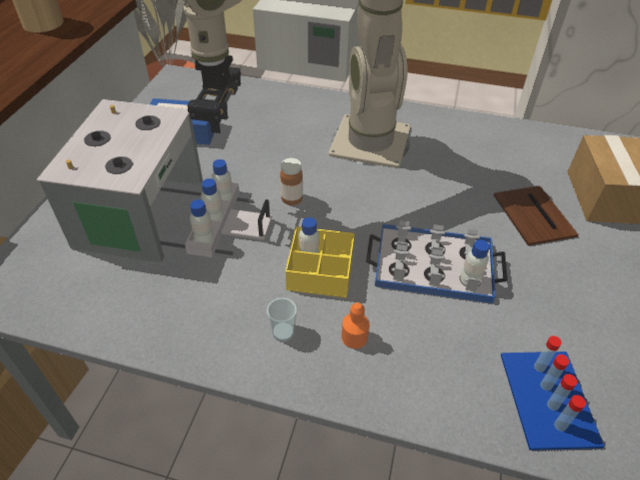

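View pics/l_d.png

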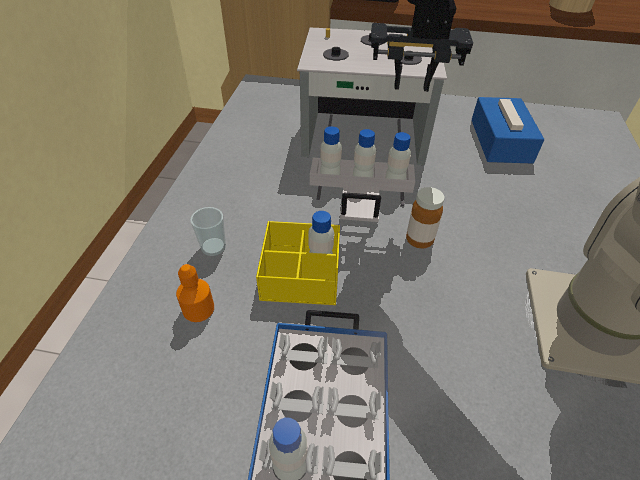

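>>> {"api": "step_arm", "payload": {"increments": [[[0.03,0.01,0],[0.002,0.003,0]],[[0.08,0.025,0],[0.002,0.003,0]],[[0.13,0.04,0],[0.002,0.003,-0.005]],[[0.178,0.053,0],[0.002,0.003,-0.01]],[[0.226,0.067,0],[0.002,0.003,-0.017]]]}}

```text
time: 38.2
ee_pos: [0.4597, -0.101, 0.2755]
eef_rot: [0.67, 0.742, 0.003, 0.001]
ft_force: [0.9, -0.8, -0.0]
width: 0.0521
```

>>> {"api": "step_arm", "payload": {"increments": [[[0.048,0.012,0],[0,0,0]],[[0.096,0.022,0],[0,0,0]],[[0.144,0.032,0],[0,0,0]],[[0.192,0.042,0],[0,0,0]],[[0.24,0.052,0],[0,0,0]]], "hand": -0.4}}

```text
time: 38.7
ee_pos: [0.4867, 0.1448, 0.2763]
eef_rot: [0.67, 0.742, 0.003, 0.0]
ft_force: [0.6, -0.9, -0.1]
width: 0.061
```

```bash
python3 plan.py .522 .362 .25 5.5
```

```text
t 38.7 p [0.4867 0.1448 0.2763] yaw 5.85 tilt 0.37 F [ 0.62 -0.91 -0.07] w 0.061 q [-1.02  0.02  0.66  1.72 -0.02  1.4  -0.25]
shift [0.2124 0.0572 0.0274] turn [ 0.0054 -0.0037  0.0062] rows 4.43
```

>>> {"api": "step_arm", "payload": {"increments": [[[0.047,0.013,0.003],[0.005,-0.003,0]],[[0.095,0.026,0.01],[0.005,-0.003,0.003]],[[0.142,0.039,0.015],[0.005,-0.003,0.006]],[[0.188,0.051,0.02],[0.005,-0.003,0.006]],[[0.212,0.057,0.028],[0.005,-0.003,0.006]]]}}

```text
time: 39.2
ee_pos: [0.5211, 0.3659, 0.2478]
eef_rot: [0.671, 0.742, -0.0, -0.001]
ft_force: [0.2, 0.2, -0.1]
width: 0.0608
```

```bash
python3 plan.py .522 .362 .114 5.5; python3 look.py m
```

```text
t 39.2 p [0.5211 0.3659 0.2478] yaw 5.74 tilt 0.07 F [ 0.21  0.24 -0.1 ] w 0.0608 q [-1.11  0.38  0.57  1.42 -0.2   1.41 -0.44]
shift [-0.0041  0.0007  0.1338] turn [-0.001  -0.0008  0.0042] rows 2.68
F mean [-2.04  1.55 -1.65] std [2.37 1.04 0.7 ]
S [ 286  227   68   70 3441] [321.1 264.7]
D [321 225  19  80 711] [331.8 263.3]
```

View pics/m_s.png

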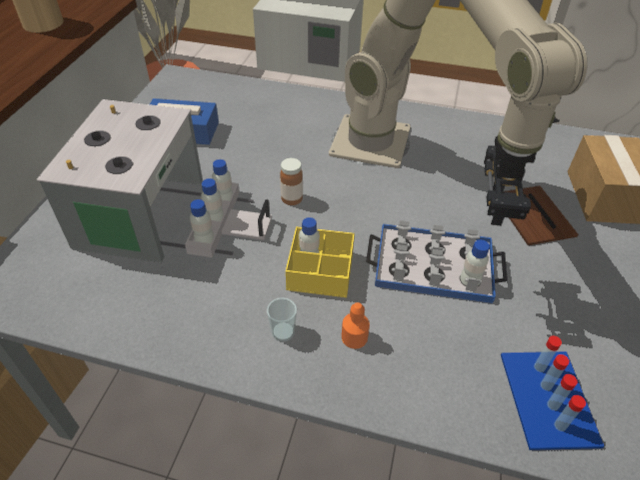

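>>> {"api": "step_arm", "payload": {"increments": [[[-0.004,0.001,0.03],[-0.001,0,0.004]],[[-0.004,0.001,0.07],[-0.001,0,0.004]],[[-0.004,0.001,0.105],[-0.001,0,0.004]],[[-0.004,0.001,0.128],[-0.001,0,0.004]],[[-0.004,0.001,0.131],[-0.001,0,0.004]]]}}

```text
time: 39.8
ee_pos: [0.5201, 0.3591, 0.1121]
eef_rot: [0.672, 0.74, -0.004, -0.0]
ft_force: [0.0, 1.1, 0.6]
width: 0.0608
```

```bash
python3 plan.py .522 .362 .1135 5.5
```

```text
t 39.8 p [0.5201 0.3591 0.1121] yaw 5.51 tilt 0.45 F [0.03 1.07 0.61] w 0.0608 q [-1.08  0.47  0.54  1.59 -0.25  1.16 -0.4 ]
shift [ 0.0027  0.0022 -0.0015] turn [-0.0063  0.0048  0.0002] rows 0.08
```

>>> {"api": "step_arm", "payload": {"increments": [[[0.003,0.002,-0.0015],[-0.006,0.005,0]],[[0.003,0.002,-0.0015],[-0.006,0.005,0]],[[0.003,0.002,-0.0015],[-0.006,0.005,0]]]}}

```text
time: 40.1
ee_pos: [0.5226, 0.3626, 0.1152]
eef_rot: [0.672, 0.74, 0.001, -0.0]
ft_force: [0.7, -1.0, 0.3]
width: 0.0607
```

>>> {"api": "step_arm", "payload": {"increments": [[[0,0,0],[0,0,0]],[[0,0,0],[0,0,0]],[[0,0,0],[0,0,0]],[[0,0,0],[0,0,0]],[[0,0,0],[0,0,0]]], "hand": 1}}

```text
time: 40.6
ee_pos: [0.5226, 0.3627, 0.1152]
eef_rot: [0.672, 0.74, 0.001, -0.0]
ft_force: [-0.2, 0.1, 0.2]
width: 0.0352
```

>>> {"api": "step_arm", "payload": {"increments": [[[0,0,0],[0,0,0]],[[0,0,-0.01],[0,0,0]],[[0,0,-0.025],[0,0,0]],[[0,0,-0.045],[0,0,0]],[[0,0,-0.07],[0,0,0]]]}}

```text
time: 41.1
ee_pos: [0.5224, 0.3624, 0.1867]
eef_rot: [0.672, 0.74, 0.001, -0.0]
ft_force: [1.4, 0.6, -0.3]
width: 0.0351
```

>>> {"api": "step_arm", "payload": {"increments": [[[0,0,-0.035],[0,0,0]],[[0,0,-0.07],[0,0,0]],[[0,0,-0.095],[0,0,0]],[[0,0,-0.095],[0,0,0]],[[0,0,-0.095],[0,0,0]]]}}

```text
time: 41.6
ee_pos: [0.5225, 0.3622, 0.2828]
eef_rot: [0.672, 0.74, 0.002, -0.0]
ft_force: [-0.3, -0.7, -0.9]
width: 0.0354
```

```bash
python3 weigh.py; python3 look.py n; python3 plan.py .6175 .03 .28 7
```

```text
Fz [ 0.13 -0.03 -1.01] se [0.11 0.13 0.11] w 0.03536727486244771
F mean [ 0.32 -0.16 -0.64] std [0.1  0.11 0.31]
S [ 286  227   68   70 3436] [321.  264.7]
D [331 225   9  78 389] [335.3 260.6]
t 42.5 p [0.5222 0.3622 0.2817] yaw 5.5 tilt 0.12 F [ 0.22 -0.05 -0.94] w 0.0354 q [-1.11  0.36  0.58  1.37 -0.2   1.47 -0.44]
shift [-0.3398  0.063   0.0013] turn [ 0.0015 -0.0015 -0.0262] rows 6.91
```

View pics/n_s.png

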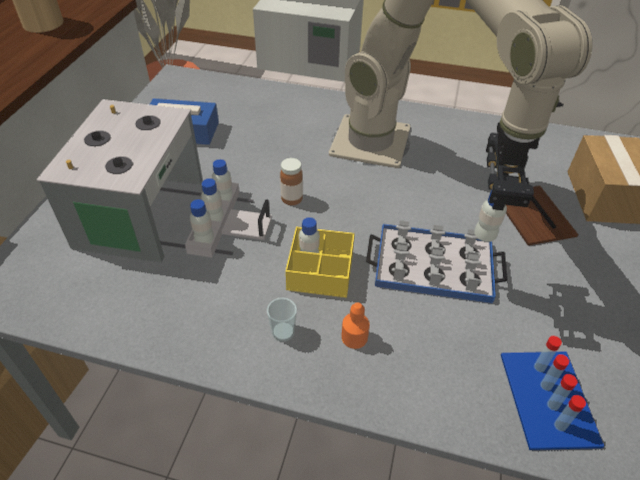

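>>> {"api": "step_arm", "payload": {"increments": [[[-0.03,0.005,0],[0.001,-0.001,0]],[[-0.078,0.014,0],[0.001,-0.001,-0.005]],[[-0.127,0.023,0],[0.001,-0.001,-0.01]],[[-0.176,0.032,0],[0.001,-0.001,-0.02]],[[-0.224,0.041,0],[0.001,-0.001,-0.026]]]}}

```text
time: 43.0
ee_pos: [0.5847, 0.1411, 0.2817]
eef_rot: [0.663, 0.749, 0.001, 0.0]
ft_force: [1.1, 0.8, -1.3]
width: 0.0351
```

```bash
python3 plan.py .6175 .03 .26 7
```

```text
t 43.0 p [0.5847 0.1411 0.2817] yaw 7.02 tilt 0.07 F [ 1.08  0.8  -1.26] w 0.0351 q [-0.85  0.29  0.68  1.47 -0.18  1.45 -0.05]
shift [-0.1143  0.0189  0.0216] turn [ 0.001  -0.0008  0.0003] rows 2.36
```

>>> {"api": "step_arm", "payload": {"increments": [[[-0.045,0.008,0.005],[0,0,0]],[[-0.09,0.015,0.01],[0,0,0]],[[-0.114,0.019,0.02],[0.001,-0.001,0]],[[-0.114,0.019,0.06],[0.001,-0.001,0]],[[-0.114,0.019,0.07],[0.001,-0.001,0]]]}}

```text
time: 43.5
ee_pos: [0.616, 0.0296, 0.2083]
eef_rot: [0.663, 0.749, -0.002, -0.001]
ft_force: [-1.2, 0.7, -1.3]
width: 0.0353
```

```bash
python3 plan.py .6175 .03 .108 7; python3 - <<'E'
from bench import r
from h import *
W=r.camera("wrist");cv2.imwrite("pics/o_w.png",W["pixels"])
S=r.camera("scene");cv2.imwrite("pics/o_s.png",cv2.resize(S["pixels"][160:320,250:450],None,fx=3,fy=3))
E
```

```text
t 43.5 p [0.616  0.0296 0.2083] yaw 6.92 tilt 0.27 F [-1.22  0.71 -1.26] w 0.0353 q [-0.67  0.38  0.71  1.53 -0.25  1.33  0.19]
shift [0.0003 0.002  0.1003] turn [-0.0047  0.0003 -0.0013] rows 2.01
```

View pics/o_w.png

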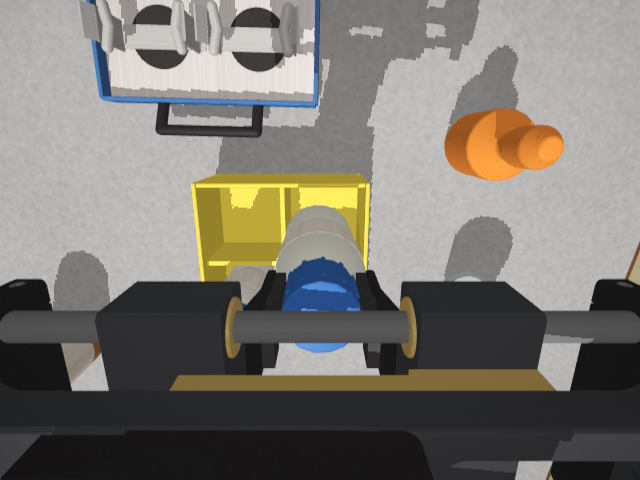

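View pics/o_s.png

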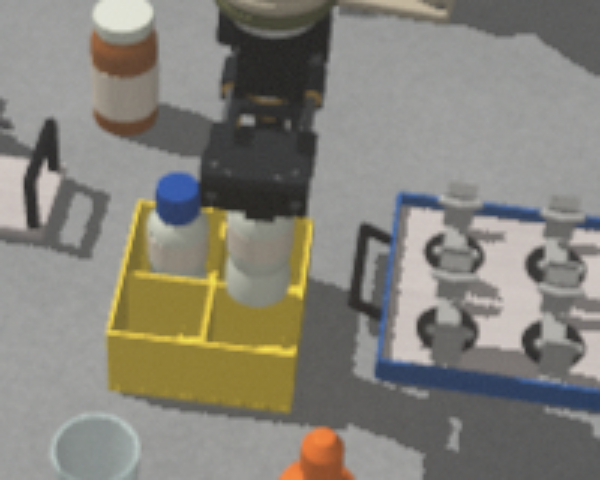

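>>> {"api": "step_arm", "payload": {"increments": [[[0,0.002,0.02],[-0.004,0,0]],[[0,0.002,0.045],[-0.004,0,0]],[[0,0.002,0.07],[-0.004,0,0]],[[0,0.002,0.09],[-0.004,0,0]],[[0,0.002,0.098],[-0.004,0,0]]]}}

```text
time: 44.1
ee_pos: [0.6181, 0.0328, 0.1121]
eef_rot: [0.661, 0.75, 0.0, -0.0]
ft_force: [0.3, 0.1, -0.1]
width: 0.0351
```

```bash
python3 plan.py .6175 .03 .1075 7; python3 look.py p
```

```text
t 44.1 p [0.6181 0.0328 0.1121] yaw 7.19 tilt 0.02 F [ 0.32  0.07 -0.06] w 0.0351 q [-0.64  0.46  0.67  1.64 -0.31  1.15  0.23]
shift [-0.0027 -0.001   0.0046] turn [-0.     -0.0004  0.0033] rows 0.11
F mean [-0.34 -0.31 -1.54] std [0.14 0.19 0.49]
S [ 286  227   65   70 2111] [312.1 273.2]
D [ 256  224   84   81 3736] [303.  275.8]
```

View pics/p_s.png

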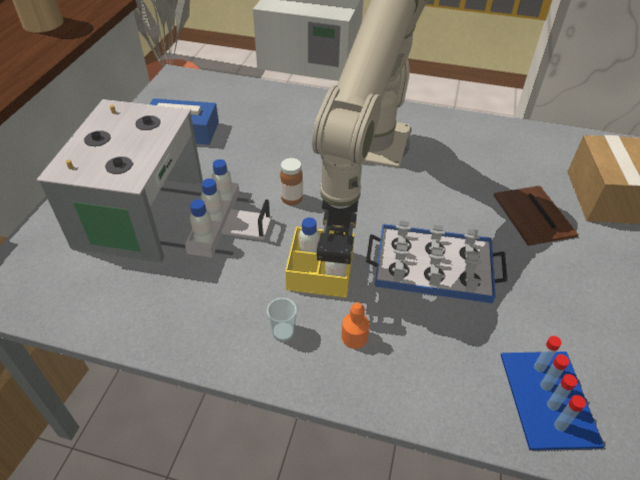

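>>> {"api": "step_arm", "payload": {"increments": [[[-0.002,-0.001,0.002],[0,0,0]],[[-0.002,-0.001,0.004],[0,0,0]],[[-0.002,-0.001,0.004],[0,0,0]]]}}

```text
time: 44.5
ee_pos: [0.618, 0.0302, 0.1094]
eef_rot: [0.662, 0.75, 0.001, 0.0]
ft_force: [0.4, 0.2, 0.2]
width: 0.0353
```

>>> {"api": "step_arm", "payload": {"increments": [[[0,0,0],[0,0,0]],[[0,0,0],[0,0,0]],[[0,0,0],[0,0,0]],[[0,0,0],[0,0,0]],[[0,0,0],[0,0,0]]], "hand": -0.2}}

```text
time: 45.0
ee_pos: [0.618, 0.0303, 0.1094]
eef_rot: [0.662, 0.75, 0.001, 0.0]
ft_force: [0.1, -0.2, 0.8]
width: 0.0515
```

>>> {"api": "step_arm", "payload": {"increments": [[[0,0,-0.01],[0,0,0]],[[0,0,-0.04],[0,0,0]],[[0,0,-0.085],[0,0,0]],[[0,0,-0.13],[0,0,0]],[[0,0,-0.17],[0,0,0]]]}}

```text
time: 45.5
ee_pos: [0.6177, 0.0298, 0.2827]
eef_rot: [0.662, 0.75, 0.001, 0.001]
ft_force: [0.8, 0.6, -0.3]
width: 0.0521
```

```bash
python3 plan.py .5 -.1 .28 -45; python3 look.py q
```

```text
t 45.5 p [0.6177 0.0298 0.2827] yaw 7.12 tilt 0.18 F [ 0.78  0.64 -0.31] w 0.0521 q [-0.67  0.34  0.73  1.42 -0.23  1.46  0.17]
shift [-0.1143 -0.1329  0.0022] turn [ 0.0027 -0.0018  0.9097] rows 6.07
F mean [ 0.36 -0.02  2.02] std [0.12 0.42 2.98]
S [ 286  227   68   70 2790] [317.9 265.9]
D [ 256  221   84   84 4541] [299.6 268.1]
```

View pics/q_s.png

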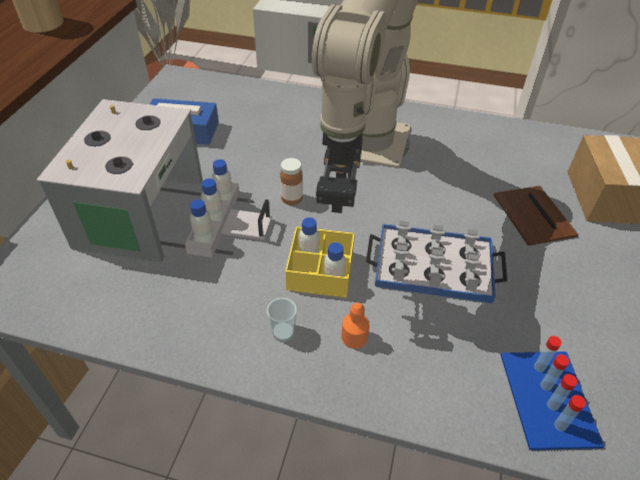

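>>> {"api": "step_arm", "payload": {"increments": [[[-0.018,-0.022,0],[0,0,0.148]],[[-0.037,-0.044,0],[0,0,0.296]],[[-0.056,-0.066,0],[0,0,0.444]],[[-0.075,-0.088,0],[0,0,0.592]],[[-0.095,-0.11,0],[0,0,0.74]]], "hand": -0.4}}

```text
time: 46.1
ee_pos: [0.5216, -0.0792, 0.285]
eef_rot: [0.89, 0.457, 0.005, 0.001]
ft_force: [1.4, 0.3, 1.9]
width: 0.0608
```

```bash
python3 plan.py .484 -.2 .25 -85.3
```

```text
t 46.1 p [ 0.5216 -0.0792  0.285 ] yaw -35.64 tilt 0.62 F [1.38 0.29 1.92] w 0.0608 q [-0.77  0.08  0.89  1.67 -0.07  1.42 -0.49]
shift [-0.1204  0.0395  0.0343] turn [ 0.0031 -0.0108  0.8668] rows 5.78
```

>>> {"api": "step_arm", "payload": {"increments": [[[-0.021,0.007,0],[0.003,-0.01,0.148]],[[-0.042,0.014,0],[0.003,-0.01,0.296]],[[-0.063,0.021,0.01],[0.003,-0.01,0.444]],[[-0.084,0.028,0.02],[0.003,-0.01,0.592]],[[-0.105,0.035,0.03],[0.003,-0.01,0.74]]]}}

```text
time: 46.6
ee_pos: [0.4888, -0.1858, 0.2544]
eef_rot: [0.995, 0.101, 0.001, -0.0]
ft_force: [0.5, 0.6, -0.4]
width: 0.0611
```

```bash
python3 plan.py .4845 -.2 .15 -85.3
```

```text
t 46.6 p [ 0.4888 -0.1858  0.2544] yaw -78.4 tilt 0.09 F [ 0.54  0.64 -0.37] w 0.0611 q [-0.67  0.1   1.03  1.72 -0.09  1.36 -0.99]
shift [-0.0072  0.0131  0.1044] turn [-0.     -0.0015  0.1205] rows 2.11
```

>>> {"api": "step_arm", "payload": {"increments": [[[-0.004,0.007,0.01],[0,-0.001,0.12]],[[-0.007,0.013,0.04],[0,-0.001,0.12]],[[-0.007,0.013,0.08],[0,-0.001,0.12]],[[-0.007,0.013,0.1],[0,-0.001,0.12]],[[-0.007,0.013,0.1],[0,-0.001,0.12]]]}}

```text
time: 47.1
ee_pos: [0.4829, -0.1995, 0.1523]
eef_rot: [0.999, 0.041, -0.002, -0.0]
ft_force: [-0.3, 0.0, 1.1]
width: 0.0612
```

```bash
python3 plan.py .4845 -.2 .055 -85.3; python3 - <<'E'
from bench import r
from h import *
W=r.camera("wrist");cv2.imwrite("pics/r_w.png",W["pixels"])
E
```

```text
t 47.1 p [ 0.4829 -0.1995  0.1523] yaw -85.3 tilt 0.22 F [-0.26  0.02  1.06] w 0.0612 q [-0.59  0.24  1.02  1.86 -0.22  1.17 -0.98]
shift [0.0019 0.0007 0.0973] turn [-0.0008  0.0038 -0.    ] rows 1.95
```

View pics/r_w.png

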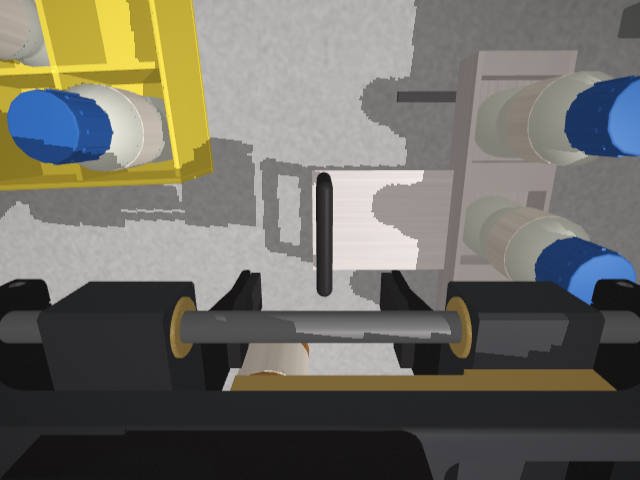

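>>> {"api": "step_arm", "payload": {"increments": [[[0.002,0.001,0.03],[0,0.003,0]],[[0.002,0.001,0.065],[0,0.003,0]],[[0.002,0.001,0.09],[0,0.003,0]],[[0.002,0.001,0.097],[0,0.003,0]],[[0.002,0.001,0.097],[0,0.003,0]]]}}

```text
time: 47.65
ee_pos: [0.4864, -0.2011, 0.058]
eef_rot: [0.999, 0.041, 0.001, 0.0]
ft_force: [0.5, 0.1, 1.2]
width: 0.0612
```

>>> {"api": "step_arm", "payload": {"increments": [[[0,0,0],[0,0,0]],[[0,0,0],[0,0,0]],[[0,0,0],[0,0,0]],[[0,0,0],[0,0,0]],[[0,0,0],[0,0,0]]], "hand": 1, "grip_force": 20}}

```text
time: 48.15
ee_pos: [0.4866, -0.201, 0.0583]
eef_rot: [0.999, 0.041, 0.001, 0.0]
ft_force: [0.1, 0.4, 0.8]
width: 0.0289
```

>>> {"api": "step_arm", "payload": {"increments": [[[0,0,0],[0,0,0]],[[0,0,0],[0,0,0]],[[0,0,0],[0,0,0]],[[0,0,0],[0,0,0]]]}}

```text
time: 48.55
ee_pos: [0.4866, -0.2012, 0.0583]
eef_rot: [0.999, 0.041, 0.001, 0.0]
ft_force: [0.3, -0.2, -0.3]
width: 0.0115
```

```bash
python3 plan.py .496 -.339 .055 -85.3
```

```text
t 48.55 p [ 0.4866 -0.2012  0.0583] yaw -85.3 tilt 0.14 F [ 0.34 -0.23 -0.28] w 0.0115 q [-0.48  0.4   0.93  1.94 -0.38  0.99 -0.86]
shift [-0.0019  0.1382  0.0034] turn [ 0.0005 -0.0024 -0.    ] rows 2.76
```

>>> {"api": "step_arm", "payload": {"increments": [[[0,0.004,0],[0,0,0]],[[0,0.012,0],[0,0,0]],[[0,0.022,0],[0,0,0]],[[0,0.032,0],[0,0,0]],[[0,0.042,0],[0,0,0]]]}}

```text
time: 49.05
ee_pos: [0.4902, -0.2435, 0.0583]
eef_rot: [0.999, 0.041, 0.001, -0.0]
ft_force: [-0.9, 3.4, 3.9]
width: 0.011
```

>>> {"api": "step_arm", "payload": {"increments": [[[0,0.01,0],[0,0,0]],[[0,0.02,0],[0,0,0]],[[0,0.03,0],[0,0,0]],[[0,0.04,0],[0,0,0]],[[0,0.05,0],[0,0,0]]]}}

```text
time: 49.55
ee_pos: [0.4945, -0.2942, 0.0583]
eef_rot: [0.999, 0.041, 0.001, -0.0]
ft_force: [0.8, 4.1, 3.7]
width: 0.0112
```

```bash
python3 plan.py .4964 -.339 .058 -85.3; python3 look.py s
```

```text
t 49.55 p [ 0.4945 -0.2942  0.0583] yaw -85.28 tilt 0.15 F [0.78 4.13 3.68] w 0.0112 q [-0.25  0.51  0.89  1.81 -0.46  1.04 -0.67]
shift [-0.0018  0.0448  0.0003] turn [ 0.0001 -0.0027  0.0003] rows 0.9
F mean [ 4.85 -3.62 -3.87] std [1.3  1.07 3.05]
S [ 286  227   68   70 2793] [317.9 265.9]
D [ 256  221   84   84 4547] [299.6 268.1]
```

View pics/s_s.png

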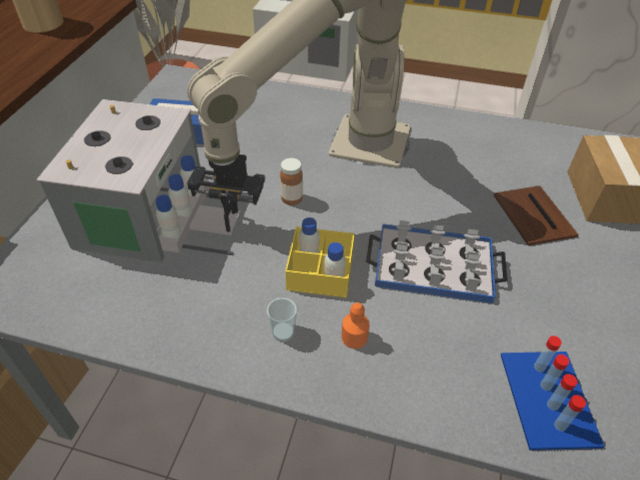

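>>> {"api": "step_arm", "payload": {"increments": [[[0,0.007,0],[0,0,0]],[[0,0.014,0],[0,0,0]],[[0,0.021,0],[0,0,0]],[[0,0.028,0],[0,0,0]],[[0,0.034,0],[0,0,0]]]}}

```text
time: 50.15
ee_pos: [0.4976, -0.33, 0.0584]
eef_rot: [0.999, 0.04, 0.002, 0.001]
ft_force: [2.3, 3.5, 0.7]
width: 0.0111
```

>>> {"api": "step_arm", "payload": {"increments": [[[0,0.002,0],[0,0,0]],[[0,0.004,0],[0,0,0]],[[0,0.006,0],[0,0,0]]]}}

```text
time: 50.45
ee_pos: [0.4981, -0.336, 0.0584]
eef_rot: [0.999, 0.04, 0.002, 0.001]
ft_force: [1.3, 3.0, 1.3]
width: 0.0111
```

>>> {"api": "step_arm", "payload": {"increments": [[[0,0.0015,0],[0,0,0]],[[0,0.003,0],[0,0,0]]]}}

```text
time: 50.65
ee_pos: [0.4983, -0.3386, 0.0583]
eef_rot: [0.999, 0.041, 0.002, 0.001]
ft_force: [-0.4, 8.7, 5.1]
width: 0.0111
```

>>> {"api": "step_arm", "payload": {"increments": [[[0,0.001,0],[0,0,0]],[[0,0.002,0],[0,0,0]]]}}

```text
time: 50.85
ee_pos: [0.4983, -0.3386, 0.0583]
eef_rot: [0.999, 0.041, 0.001, -0.001]
ft_force: [-2.9, 14.7, 9.6]
width: 0.0111
```

>>> {"api": "step_arm", "payload": {"increments": [[[0,0.0015,0],[0,0,0]],[[0,0.0015,0],[0,0,0]]]}}

```text
time: 51.05
ee_pos: [0.4983, -0.3385, 0.0583]
eef_rot: [0.999, 0.042, 0.001, -0.003]
ft_force: [-2.5, 10.0, 8.3]
width: 0.0113
```

```bash
python3 - <<'E'
from bench import r
from h import *
S=r.camera("scene");D=r.camera("side")
a=cv2.resize(S["pixels"][90:290,60:260],(400,400),interpolation=cv2.INTER_CUBIC)
b=cv2.resize(D["pixels"][20:220,270:470],(400,400),interpolation=cv2.INTER_CUBIC)
cv2.imwrite("pics/t.png",np.hstack([a,b]))
E
```

```text
(no output)
```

View pics/t.png

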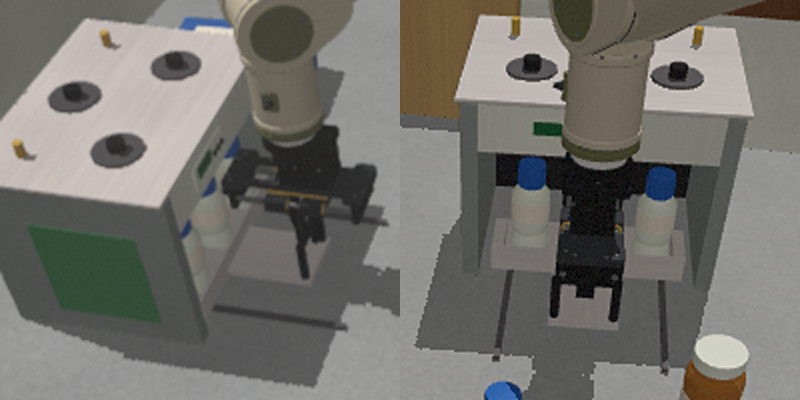

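>>> {"api": "step_arm", "payload": {"increments": [[[0,0,0],[0,0,0]],[[0,0,0],[0,0,0]],[[0,0,0],[0,0,0]],[[0,0,0],[0,0,0]],[[0,0,0],[0,0,0]]], "hand": -0.4}}

```text
time: 51.65
ee_pos: [0.4981, -0.3388, 0.0583]
eef_rot: [0.999, 0.041, 0.001, -0.003]
ft_force: [-0.4, 0.0, 0.1]
width: 0.0432
```

>>> {"api": "step_arm", "payload": {"increments": [[[0,-0.005,0],[0.006,0,0]],[[0,-0.01,-0.02],[0.006,0,0]],[[0,-0.01,-0.05],[0.006,0,0]],[[0,-0.02,-0.09],[0.006,0,0]],[[0,-0.05,-0.12],[0.006,0,0]]]}}

```text
time: 52.15
ee_pos: [0.4932, -0.2918, 0.1807]
eef_rot: [0.999, 0.039, 0.001, -0.004]
ft_force: [1.5, 0.5, 1.6]
width: 0.0608
```

```bash
python3 plan.py .495 -.28 .18 4.7; python3 - <<'E'
from bench import r
from h import *
c=r.camera("wrist");cv2.imwrite("pics/u_w.png",c["pixels"])
E
```

```text
t 52.15 p [ 0.4932 -0.2918  0.1807] yaw -85.49 tilt 0.53 F [1.5  0.47 1.59] w 0.0608 q [-0.33  0.36  0.99  1.7  -0.32  1.26 -0.77]
shift [ 0.0028 -0.0116  0.0008] turn [-0.0052 -0.0088 -1.5741] rows 10.5
```

View pics/u_w.png

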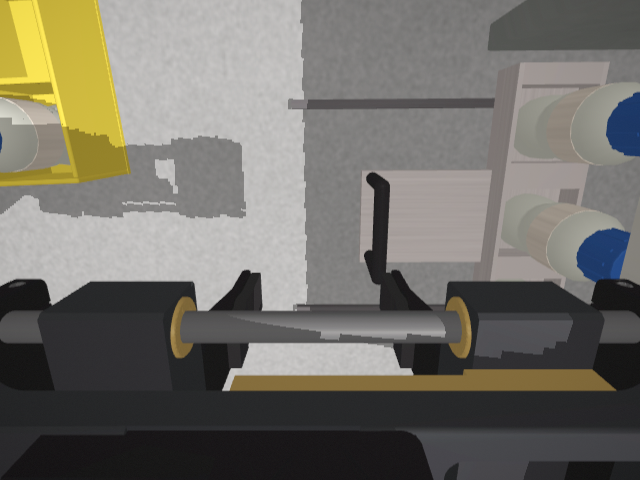

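>>> {"api": "step_arm", "payload": {"increments": [[[0,-0.01,-0.01],[-0.005,-0.008,-0.148]],[[0,-0.02,-0.02],[-0.005,-0.008,-0.296]],[[0,-0.03,-0.02],[-0.005,-0.008,-0.444]],[[0,-0.03,-0.02],[-0.005,-0.008,-0.592]],[[0,-0.03,-0.02],[-0.005,-0.008,-0.74]]], "hand": 1}}

```text
time: 52.7
ee_pos: [0.4933, -0.2561, 0.2046]
eef_rot: [0.915, 0.404, 0.001, -0.002]
ft_force: [-0.5, 0.3, 0.3]
width: 0.0289
```

```bash
python3 plan.py .495 -.28 .19 4.7
```

```text
t 52.7 p [ 0.4933 -0.2561  0.2046] yaw -42.36 tilt 0.26 F [-0.54  0.34  0.32] w 0.0289 q [-0.34  0.24  0.87  1.71 -0.2   1.28 -0.17]
shift [-0.0166  0.0174  0.0145] turn [-4.000e-04 -4.600e-03 -8.214e-01] rows 5.48
```

>>> {"api": "step_arm", "payload": {"increments": [[[-0.003,0.003,0.003],[0,-0.004,-0.148]],[[-0.007,0.007,0.006],[0,-0.004,-0.296]],[[-0.01,0.01,0.01],[0,-0.004,-0.444]],[[-0.013,0.013,0.014],[0,-0.004,-0.592]],[[-0.016,0.017,0.014],[0,-0.004,-0.74]]]}}

```text
time: 53.2
ee_pos: [0.4948, -0.279, 0.1899]
eef_rot: [0.705, 0.71, 0.0, -0.001]
ft_force: [1.0, -0.9, -0.4]
width: 0.0008
```

```bash
python3 plan.py .494 -.295 .058 4.7; python3 - <<'E'
from bench import r
from h import *
c=r.camera("wrist");cv2.imwrite("pics/v_w.png",c["pixels"])
E
```

```text
t 53.2 p [ 0.4948 -0.279   0.1899] yaw 0.4 tilt 0.11 F [ 0.97 -0.9  -0.38] w 0.0008 q [-0.2   0.27  0.75  1.69 -0.19  1.26  0.6 ]
shift [-0.0162 -0.0007  0.1318] turn [-0.0012 -0.0015 -0.0751] rows 2.66
```

View pics/v_w.png

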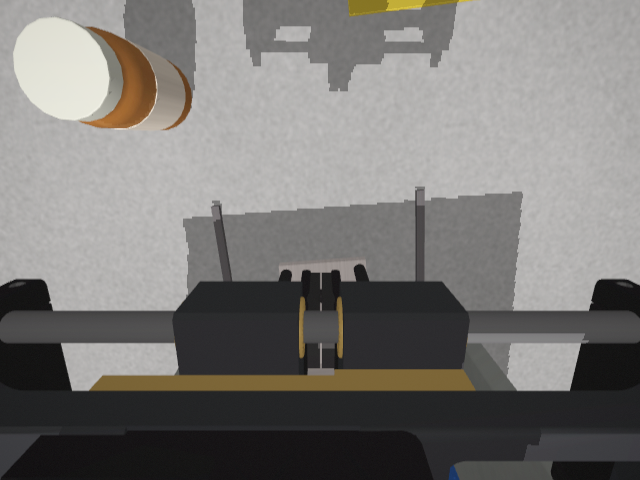

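>>> {"api": "step_arm", "payload": {"increments": [[[-0.005,0,0.03],[0,0,-0.075]],[[-0.01,0,0.07],[0,0,-0.075]],[[-0.014,0,0.11],[0,0,-0.075]],[[-0.014,0,0.127],[0,0,-0.075]],[[-0.014,0,0.127],[0,0,-0.075]]]}}

```text
time: 53.75
ee_pos: [0.4931, -0.2929, 0.0607]
eef_rot: [0.675, 0.738, -0.001, -0.003]
ft_force: [0.1, 0.1, 1.1]
width: 0.0003
```

>>> {"api": "step_arm", "payload": {"increments": [[[-0.006,0,0],[0,0,0]],[[-0.012,0,0],[0,0,0]],[[-0.018,0,0],[0,0,0]],[[-0.022,0,0],[0,0,0]]]}}

```text
time: 54.15
ee_pos: [0.4955, -0.3159, 0.0616]
eef_rot: [0.676, 0.737, -0.001, -0.002]
ft_force: [0.2, 0.3, 1.4]
width: 0.0003
```

>>> {"api": "step_arm", "payload": {"increments": [[[-0.002,0,0],[0,0,0]],[[-0.004,0,0],[0,0,0]]]}}

```text
time: 54.35
ee_pos: [0.496, -0.3204, 0.062]
eef_rot: [0.676, 0.737, -0.001, -0.002]
ft_force: [-0.2, 0.4, -0.9]
width: 0.0008
```

>>> {"api": "step_arm", "payload": {"increments": [[[-0.0015,0,0.001],[0,0,0]],[[-0.003,0,0.001],[0,0,0]]]}}

```text
time: 54.55
ee_pos: [0.4964, -0.3218, 0.0609]
eef_rot: [0.675, 0.737, 0.0, -0.003]
ft_force: [-3.7, 10.3, 6.9]
width: 0.0005
```

>>> {"api": "step_arm", "payload": {"increments": [[[-0.001,0,0.001],[0,0,0]],[[-0.002,0,0.001],[0,0,0]]]}}

```text
time: 54.75
ee_pos: [0.4968, -0.3218, 0.0596]
eef_rot: [0.675, 0.738, 0.001, -0.004]
ft_force: [-2.1, 11.0, 6.9]
width: 0.0004
```

>>> {"api": "step_arm", "payload": {"increments": [[[-0.001,0,0],[0,0,0]],[[-0.002,0,0],[0,0,0]]]}}

```text
time: 54.95
ee_pos: [0.497, -0.3217, 0.0593]
eef_rot: [0.675, 0.738, 0.002, -0.006]
ft_force: [-4.1, 11.9, 8.2]
width: 0.0006
```

>>> {"api": "step_arm", "payload": {"increments": [[[0.01,0,0],[0,0,0]],[[0.025,0,0],[0,0,0]],[[0.03,0,-0.04],[0,0,0]],[[0.04,0,-0.09],[0,0,0]],[[0.06,0,-0.14],[0,0,0]]]}}

```text
time: 55.45
ee_pos: [0.4918, -0.265, 0.197]
eef_rot: [0.675, 0.738, 0.001, -0.006]
ft_force: [1.8, -0.1, 0.2]
width: 0.0006
```

>>> {"api": "step_arm", "payload": {"increments": [[[0.04,-0.02,-0.04],[0,0,0]],[[0.08,-0.03,-0.08],[0,0,0]],[[0.12,-0.04,-0.08],[0,0,0]],[[0.12,-0.04,-0.08],[0,0,0]],[[0.12,-0.04,-0.08],[0,0,0]]]}}

```text
time: 55.95
ee_pos: [0.442, -0.1478, 0.2788]
eef_rot: [0.674, 0.739, 0.003, -0.005]
ft_force: [0.3, -0.3, 0.0]
width: 0.0004
```

```bash
python3 look.py z; python3 plan.py .5 -.2 .28 4.7; python3 - <<'E'
from h import *
from bench import r
S=r.camera("scene");D=r.camera("side")
a=cv2.resize(S["pixels"][90:290,60:260],(400,400),interpolation=cv2.INTER_CUBIC)
b=cv2.resize(D["pixels"][20:220,270:470],(400,400),interpolation=cv2.INTER_CUBIC)
cv2.imwrite("pics/z2.png",np.hstack([a,b]))
E
```

```text
F mean [-0.51 -0.79  0.42] std [0.1  0.21 0.54]
S [ 286  227   68   70 2792] [317.9 265.9]
D [ 256  221   84   84 4544] [299.6 268.1]
t 56.05 p [ 0.4418 -0.1502  0.2779] yaw 5.07 tilt 0.65 F [-0.61 -1.   -0.13] w 0.0004 q [-0.44 -0.09  0.65  1.79  0.05  1.43  0.28]
shift [-0.0547  0.0536 -0.0029] turn [-0.0055 -0.0098  0.0065] rows 1.53
```

View pics/z_s.png

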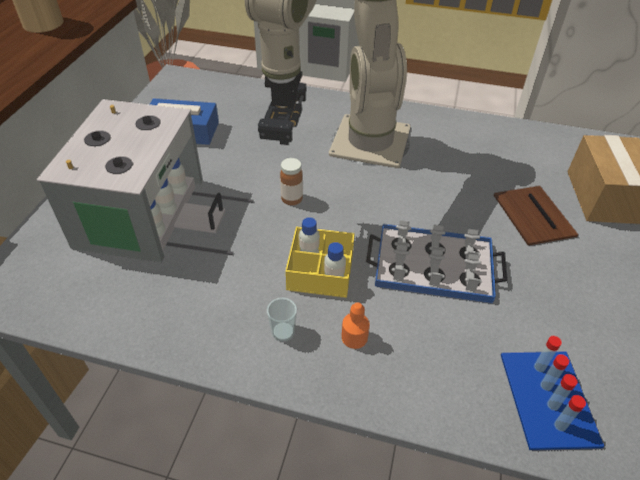

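View pics/z_d.png

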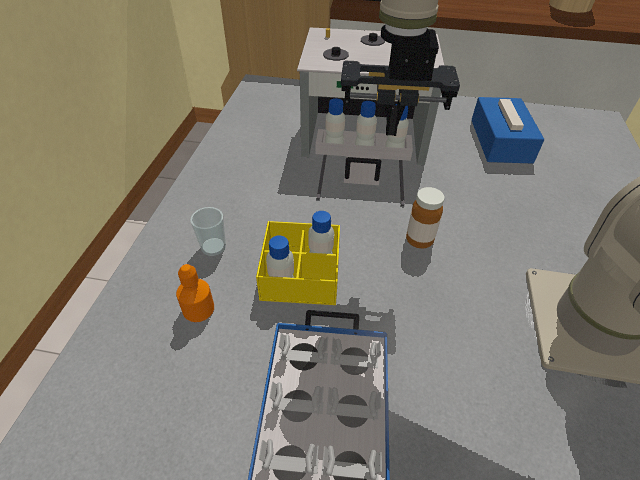

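View pics/z2.png

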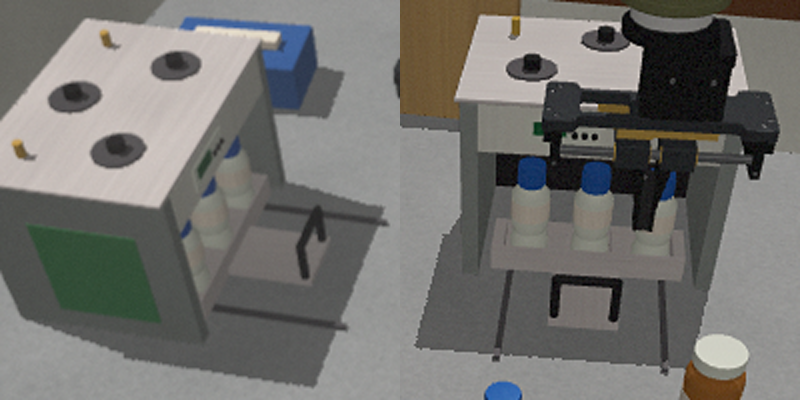

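```bash
python3 -c "
from bench import r
print(r.close_job())"
```

```text
the job is handed in; nothing more can be done
None
```

The job is done and handed in at about 56 s. There were five bottles in the carrier, and all of them are sorted.

- **Carriage out:** I drew it right out to the front stop and felt it stop at about 39 N.
- **Weights:** The five bottles read about 0.7, 3.4, 2.9, 3.2 and 1.0 N, so three were filled and two were empty.
- **Placing:** The three filled bottles stand upright in the three carriage pockets. The two empties stand in two separate cells of the yellow crate.
- **Crate knock:** The crate was knocked a few centimetres aside after the first empty went in. I measured it again before placing the second one.
- **Carriage home:** I pushed it home by the handle. It stopped after about 139.6 mm of the 140 mm travel at 10 to 15 N. The gripper body was then close to the cabinet front, so I pushed again with the gripper turned, and the carriage did not move at about 12 N.

The last pictures show everything upright, the carrier empty, the beaker, dropper bottle and amber jar where they stood, and the arm clear.

Two things did not go cleanly. One filled bottle was pressed onto its pocket floor at about 21 N before I eased it off. When I triangulated the crate, its cross walls measured about 10 mm lower than the full height given, but this did not affect the placing.

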